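Seat a stone inlay in a sloping tablet and hold it down

ROBOT

A 7-joint arm with a two-finger parallel gripper is mounted at the origin on a cart in front of the work surface, level with it; the furniture and walls round the work are solid. World frame = base frame: x ahead of the robot, y to its left, z up, the work surface at z = 0. Lengths are in m, angles in rad, forces in N, time in s.
With the tool pointing down it reaches from about 0.4 to 0.85 m from the base axis. Payload 4.5 kg.
Tool frame: the origin (TCP) lies at the very end of the fingers, on their centre line; the grasp point (between the pads) lies behind it (r.grip_depth is the z of the grasp point in the tool frame, in m); z points along the fingers, y is the direction in which the jaws open and shut (so a half turn about z gives the same grasp; the last joint's range is limited). The gripper opens to 88 mm and grips with 3 to 60 N. Pads are 18 mm wide; open, the fingers measure 123 mm over their backs; the gripper's body (75 mm by 187 mm) begins 45 mm behind the grasp point.
Start: joints at [0.034, 0.689, -0.195, 1.565, 0.157, 0.902, -0.215], TCP at [0.625, 0, 0.239] pointing down, gripper open.
Joint ranges: [-3.01, 3.01], [-0.46, 2.08], [-1.47, 1.51], [0.13, 2.56], [-1, 4.14], [0.04, 2.09], [-2.66, 2.66]. Speed limits (rad/s): [2.57, 2.57, 3.14, 3.14, 3.14, 3.14, 3.14].

INTERFACE

Orientations are given as a unit quaternion [x, y, z, w].
In Python, from plant import sensors, cams, r gives the robot as it stands. The module is installed in compiled form; this text tells all that it offers.
- The arm moves only by the tool drive_tool, never from a script. Its argument "series" is a list that holds one entry, the list of rows, each a list of 5 numbers: the shift along the world's x, y, z in mm, then the turn about the world's z in rad, then the finger opening in mm, from 0 to 88.1. A call has 1 to 10 rows; each row shifts and turns the commanded pose from where the row before left it; what a row does not reach is not made up. A row lasts 1/10 s, in which the tool goes at most 50 mm and 8.59 degrees, less where a joint would pass 70% of its speed; a pose out of reach is approached as far as the arm can. A call with a gripper value outside its range is refused whole. The fingers move at their own pace and stop on an object; "force" is the grip in N (left out, the last holds). Time passes only in rows, so rows that do not move let the fingers close. It gives the time, the measured TCP pose, the force and the opening at its end, in the units of the state.
- sensors.get_state(): the state, without advancing time (a new reading comes with each control period).
- cams.snapshot(name): name is "scene" or "side" or "wrist"; returns the picture (480x640x3 uint8, blue, green, red); there is no depth.
- cams.camera_model(name): a dict with "fx", "fy", "cx", "cy" (pixels), "distortion" ([k1, k2, p1, p2, k3] as OpenCV has them; the pictures are not rectified), "camera_from_world" (4x4, takes a point from world to camera coordinates). Camera axes: x right, y down, z forward; pixel columns grow to the right and rows downward; lengths in m; the calibration is good to about 2 mm. A picture is of the moment at which its call begins: read the wrist's pose just before it. camera_model takes no time and is no camera call; for the wrist camera it gives the pose at the moment of the call.
- r.finish_job(): hands the job in, once; it reports no verdict.
Trained networks look in the newest picture that a camera, given by its name, has taken for a name from the list of things; names that differ only in an ending like _2 or _b are one class to them, and where a whole thing is asked for, a point or a joint stands for the part that bears it (a point fixed in the world has none). Each returns a list of dicts, best first, with "confidence" (0 to 1); they miss things now and then, are a little off and sometimes report something else, mostly with a low value. They report only what shows in the picture. A call takes as long as a camera call. They do not tell look-alikes from the thing itself.
- cams.trace(camera, name): "mask" (480x640 bool, what is visible of it) and "at" ([column, row] in pixels, amid what is visible of it).
- cams.mark_of(camera, name): "at" ([column, row] in pixels: a listed point, or the origin of a listed thing).
The state is a dict: "clock": time; "q": joint angles; "qd": joint speeds; "joint_torque": joint torques, N m; "tool_pos": TCP position; "eef_rot": TCP orientation; "contact_force": force on the tool from outside, world axes, zero at the start; "moment": the same for the moment, N m; "opening": opening from 0.0 (shut) to 1.0 (fully open).
Only numpy, scipy, OpenCV 4.12 (cv2) and the standard library are available. Lean on these libraries where they do the work, as an engineer would, in place of code of your own. Each camera call takes 0.05 s, during which the arm holds its last target.

TASK

A loose piece of the old inlay lies in the recess of the grey slate tablet on the tilting cradle: lift it out and drop it into the white pot, and leave the pot standing upright. Then take the new red sandstone inlay block, tilt it to the slope of the tablet, let it into the recess until its underside lies flush on the recess floor, and finish while still gripping it and holding it down with a light steady push, as if the adhesive were taking. Do not change the tablet's slope, and leave the mug and the chisel beside the work where they are.

Things in the scene. Friction and masses are not known exactly. Their poses are not given: they have to be found in the camera images.
- recess (a point): Centre of the floor of the rectangular recess in the grey slate tablet. Axes: x up the slope, y along its level line (to the robot's left), z square out of the face. The recess is 62 mm (x) by 42 mm (y) and 8 mm deep: the tablet's face lies at z = +8 mm and is clear for 70 mm from the centre up and down the slope and 80 mm sideways. The face slopes up and away from the robot.
- tablet_top (a point): Middle of the upper edge of the tablet's face, 75 mm up the slope from the recess's centre; axes as the recess's. The tablet (150 x 164 x 24 mm) lies on the ply board of a tilting cradle (fixed ply base 190 x 252 mm), sloping 25 to 40 degrees, clamped (30 N do not move it). Brass turn-buttons stand 6 mm above the upper edge; a green steel cheek stands at each side, 102 mm from the middle, up to 30 mm above the face.
- inlay_center (a point): Centre of the new inlay, a red sandstone block 58 x 38 x 30 mm (own x, y, z), about 0.17 kg, lying flat on the bench; z up. Its underside goes down on the recess floor, its 58 mm along the recess's x, either way round, with 2 mm of play on each side. Seated, its centre is 15 mm above the floor and it stands 22 mm proud of the tablet (to be carved later); the fingers must leave its lower 8 mm free.
- fragment_center (a point): Centre of the broken piece of old inlay, an irregular dull red stone lump about 31 x 24 x 27 mm (own x, y, z), 30 g, in the lower half of the recess on its flat underside, 13 mm below this point. Its sides facing own +y and -y are nearly parallel, 24 mm apart: it is pinched there by the part above the tablet's face.
- pot: Greyish white plastic pot, open at the top, standing on the bench; 72 mm across and 58 mm high, about 60 mm wide inside at the mouth and 52 mm at the bottom, floor 4 mm thick. Origin at the centre of its underside. 0.15 kg.
- mug: Bystander: yellow plastic mug, 88 mm high, on the bench right of the work; leave it where it is.
- chisel: Bystander: steel mason's chisel, 223 mm long, lying near the front edge of the bench on the right; leave it where it is.
Mind the look-alikes: they are no part of the job. There is more than one size of the part that bears inlay_center; the job needs the larger.

How it is judged:
By the outcome, as a careful person would: the job done as asked, in the order asked, and still so for the second after the job is handed in, while the arm keeps its last pose, push and grip.
It also fails if it takes over 51 s, if anything falls off the work surface, if the arm or the gripper's body presses on something with over 40 N, if the wrist force passes 120 N, or if a joint passes its speed limit or range.

## Working session

There is one attempt and no reset: what is moved stays moved. The work goes in short steps, Python scripts to look and compute and a tool call to move; the robot and the scene stay as the last step left them, time stands still between calls to the robot, and variables do not carry over. Pictures are saved under pics/ and viewed, and the job is handed in when it is done.

Besides the shell and the picture viewer there is one more tool, called after "Call:" by a JSON object that holds its "api" and its "payload", one argument or row to a line. drive_tool: Moves the arm, as the interface text tells. Its arguments: {"type":"object","properties":{"series":{"type":"array","items":{"type":"array","items":{"type":"array","items":{"type":"number"}}}},"force":{"type":"number"}},"required":["series"]}

```bash
mkdir -p pics
cat > h.py <<'E'
import numpy as np,cv2
from plant import sensors,cams,r
def K(m): return np.array([[m["fx"],0,m["cx"]],[0,m["fy"],m["cy"]],[0,0,1.]]),np.array(m["distortion"],float)
def ray(m,uv):
    k,d=K(m);p=cv2.undistortPoints(np.array([[uv]],float),k,d)[0,0]
    T=np.array(m["camera_from_world"]);R=T[:3,:3];o=-R.T@T[:3,3];v=R.T@np.array([p[0],p[1],1]);return o,v/np.linalg.norm(v)
def onz(m,uv,z):
    o,v=ray(m,uv);return o+v*(z-o[2])/v[2]
def proj(m,P):
    k,d=K(m);T=np.array(m["camera_from_world"]);
    return cv2.projectPoints(np.array(P,float).reshape(-1,3),cv2.Rodrigues(T[:3,:3])[0],T[:3,3],k,d)[0][:,0]
def tri(obs):
    A=np.zeros((3,3));b=np.zeros(3);L=[]
    for m,uv in obs:
        o,v=ray(m,uv);P=np.eye(3)-np.outer(v,v);A+=P;b+=P@o;L.append((o,v))
    x=np.linalg.solve(A,b);return x,[np.linalg.norm((np.eye(3)-np.outer(v,v))@(x-o))*1e3 for o,v in L]
E
python3 - <<'E'
from h import *
np.set_printoptions(precision=4,suppress=True)
s=sensors.get_state();print(s,r.grip_depth)
M={}
D={}
for c in ["scene","side","wrist"]:
    M[c]=cams.camera_model(c);im=cams.snapshot(c);cv2.imwrite(f"pics/{c}0.png",im)
    T=np.array(M[c]["camera_from_world"]);print(c,M[c]["fx"],-T[:3,:3].T@T[:3,3],T[2,:3])
    for n in ["recess","tablet_top","inlay_center","fragment_center","pot"]:
        if c=="wrist" and n=="pot":pass
        D[c,n]=[(d["at"],round(d["confidence"],2)) for d in cams.mark_of(c,n)]
        print(c,n,D[c,n])
print(sensors.get_state()["clock"])
import pickle;pickle.dump((M,D),open("d0.pkl","wb"))
E
```

```text
{'clock': 0.0, 'q': array([ 0.0338,  0.69  , -0.1945,  1.5663,  0.1573,  0.9025, -0.2151]), 'qd': array([ 0.0014, -0.0005, -0.0012,  0.002 ,  0.0003, -0.0002,  0.0011]), 'joint_torque': array([  0.0003, -52.7572,  -1.2669, -15.3434,  -0.0526,   0.0066,
         0.0002]), 'tool_pos': array([ 0.6244, -0.0001,  0.2379]), 'eef_rot': array([ 0.7071,  0.7071, -0.0007, -0.0006]), 'contact_force': array([0.3139, 0.2682, 0.5793]), 'moment': array([-0.0235, -0.0158, -0.0439]), 'opening': 1.0011291609040722} -0.0187
scene 582.448678275075 [-0.0493 -0.822   0.8508] [ 0.5055  0.6155 -0.6047]
scene recess [([268.0, 209.2], 0.67)]
scene tablet_top [([288.1, 177.5], 0.79)]
scene inlay_center [([354.2, 281.7], 0.95), ([222.1, 202.0], 0.64)]
scene fragment_center [([259.3, 206.0], 0.53)]
scene pot [([319.7, 317.8], 0.84)]
side 475.086601687535 [ 0.3466 -1.0574  0.797 ] [ 0.1831  0.8063 -0.5624]
side recess []
side tablet_top [([319.2, 192.2], 0.84), ([298.0, 388.9], 0.47)]
side inlay_center [([334.0, 284.0], 0.75), ([285.1, 196.7], 0.53)]
side fragment_center [([289.1, 200.8], 0.46)]
side pot [([286.1, 299.0], 0.92)]
wrist 343.3244330497803 [0.6248 0.0797 0.3852] [-0.0001 -0.3051 -0.9523]
wrist recess [([240.6, 99.9], 0.87), ([312.5, 322.3], 0.33)]
wrist tablet_top [([319.4, 105.9], 0.75), ([221.2, 100.9], 0.16)]
wrist inlay_center [([313.6, 320.9], 0.93)]
wrist fragment_center [([219.5, 100.4], 0.67)]
wrist pot [([213.4, 337.5], 0.91), ([218.3, 99.7], 0.25)]
0.9
```

View pics/scene0.png

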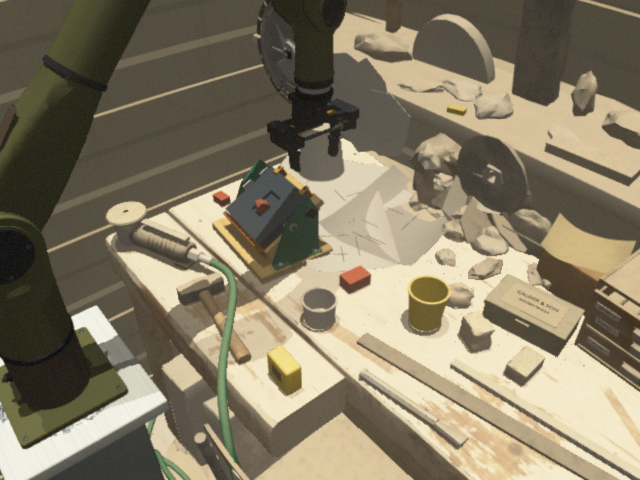

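View pics/side0.png

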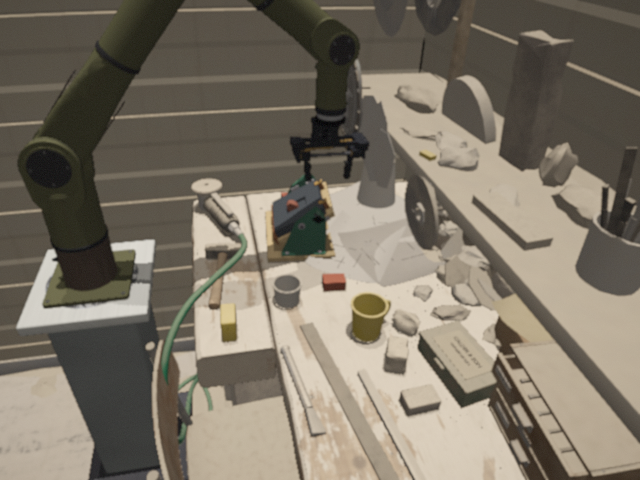

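View pics/wrist0.png

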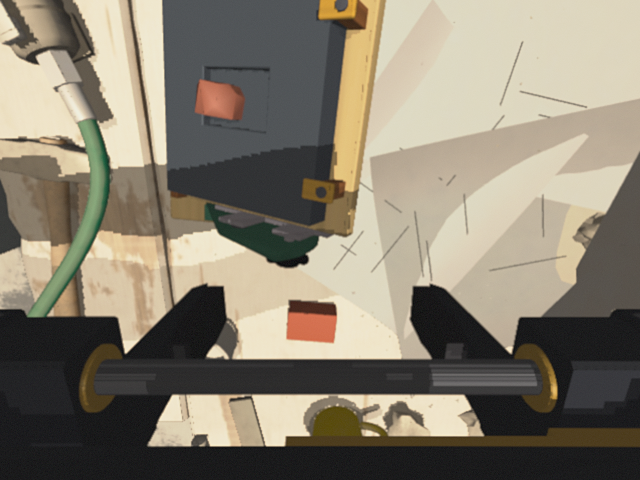

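Run:
```python
from h import *
import pickle
np.set_printoptions(precision=4,suppress=True)
M,D=pickle.load(open("d0.pkl","rb"))
def g(c,n,i=0):return M[c],D[c,n][i][0]
print("inlay",tri([g("scene","inlay_center"),g("side","inlay_center"),g("wrist","inlay_center")]))
print("other",tri([g("scene","inlay_center",1),g("side","inlay_center",1)]), onz(M["scene"],D["scene","inlay_center"][1][0],.012))
print("frag",tri([g("scene","fragment_center"),g("side","fragment_center"),g("wrist","fragment_center")]))
print("rec",tri([g("scene","recess"),g("wrist","recess")]))
print("top",tri([g("scene","tablet_top"),g("side","tablet_top")]))
print("pot",tri([g("scene","pot"),g("side","pot")]))
im=cv2.imread("pics/scene0.png");a=cv2.resize(im[130:340,190:400],(800,800))[:600]
a=cv2.resize(im[140:320,190:400],(700,600),interpolation=cv2.INTER_CUBIC);cv2.imwrite("pics/crop0.png",a)
# block corners from wrist top face at z=.03
for uv in [(290,313),(337,316),(334,342),(287,338),(289,301),(336,304)]:print(uv,onz(M["wrist"],uv,.03))
```

```text
inlay (array([ 0.6173, -0.1475,  0.0087]), [np.float64(2.9513139026506163), np.float64(1.3366901052012148), np.float64(2.8276607746764637)])
other (array([0.5619, 0.3027, 0.0148]), [np.float64(4.897511497701279), np.float64(4.897511497701219)]) [0.5591 0.299  0.012 ]
frag (array([0.5466, 0.1013, 0.1134]), [np.float64(4.4055162113911805), np.float64(7.036179371519826), np.float64(6.095161226432184)])
rec (array([0.5651, 0.0996, 0.0925]), [np.float64(1.8616714625361261), np.float64(1.8616714625361628)])
top (array([0.632 , 0.1056, 0.1428]), [np.float64(4.512198777596744), np.float64(4.512198777596606)])
pot (array([ 0.4862, -0.1833,  0.0095]), [np.float64(1.0854267775077229), np.float64(1.0854267775078348)])
(290, 313) [ 0.5923 -0.126   0.03  ]
(337, 316) [ 0.6473 -0.13    0.03  ]
(334, 342) [ 0.6443 -0.1653  0.03  ]
(287, 338) [ 0.5879 -0.1598  0.03  ]
(289, 301) [ 0.5916 -0.1104  0.03  ]
(336, 304) [ 0.6459 -0.1142  0.03  ]
```

View pics/crop0.png

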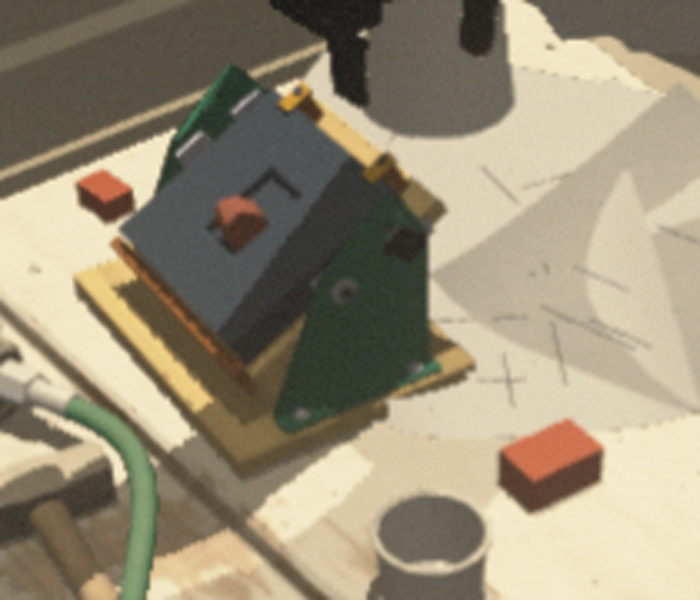

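Call:
{"api": "drive_tool", "payload": {
  "series": [
    [[-8,10,2,0.145,88],[-8,10,2,0.145,88],[-8,10,2,0.145,88],[-8,10,2,0.145,88],[-8,10,2,0.145,88],[-8,10,2,0.145,88],[-8,10,0,0.145,88],[-8,10,0,0.145,88],[-6,10,0,0.145,88],[-5,10,0,0.145,88]]
  ]
}}

```text
clock: 1.9
tool_pos: [0.5497, 0.1003, 0.2509]
eef_rot: [0.057, 0.998, -0.0, 0.0]
contact_force: [0.5, -0.0, -0.1]
opening: 0.999
```

Call:
{"api": "drive_tool", "payload": {
  "series": [
    [[0,0,0,0.121,88],[0,0,0,0,88]]
  ]
}}

```text
clock: 2.1
tool_pos: [0.55, 0.1001, 0.2507]
eef_rot: [-0.0, 1.0, 0.0, -0.0]
contact_force: [0.7, 0.2, -0.6]
opening: 1.001
```

Run:
```python
from h import *
import pickle
np.set_printoptions(precision=4,suppress=True)
s=sensors.get_state();print(s["clock"],s["tool_pos"],s["eef_rot"],s["q"])
m=cams.camera_model("wrist");im=cams.snapshot("wrist");cv2.imwrite("pics/wrist1.png",im)
D={}
for n in ["recess","tablet_top","fragment_center"]:
    D[n]=[(d["at"],round(d["confidence"],2)) for d in cams.mark_of("wrist",n)];print(n,D[n])
pickle.dump((m,D),open("d1.pkl","wb"))
```

```text
2.1 [0.55   0.1001 0.2507] [-0.0005  1.      0.0002 -0.0001] [ 0.1191  0.6475 -0.6479  1.7397  0.476   0.9169  0.8438]
recess [([317.1, 240.1], 0.97), ([311.6, 326.3], 0.2)]
tablet_top [([310.3, 325.5], 0.95)]
fragment_center [([317.6, 226.8], 0.72)]
```

View pics/wrist1.png

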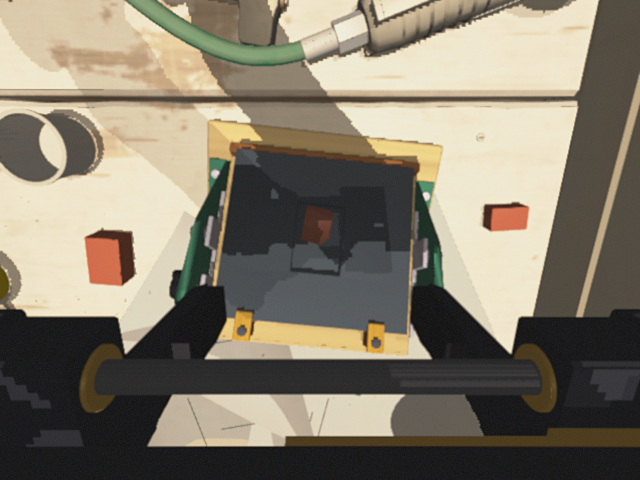

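Run:
```python
from h import *
im=cv2.imread("pics/wrist1.png")
a=im[130:355,200:440]
a=np.clip(cv2.resize(a,None,fx=3.2,fy=2.66,interpolation=cv2.INTER_CUBIC).astype(float)*1.8,0,255).astype(np.uint8);cv2.imwrite("pics/c1.png",a)
b=im[190:290,270:365];b=np.clip(cv2.resize(b,None,fx=6,fy=6,interpolation=cv2.INTER_CUBIC).astype(float)*2.5,0,255).astype(np.uint8);cv2.imwrite("pics/c1b.png",b)
```

```text
(no output)
```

View pics/c1.png

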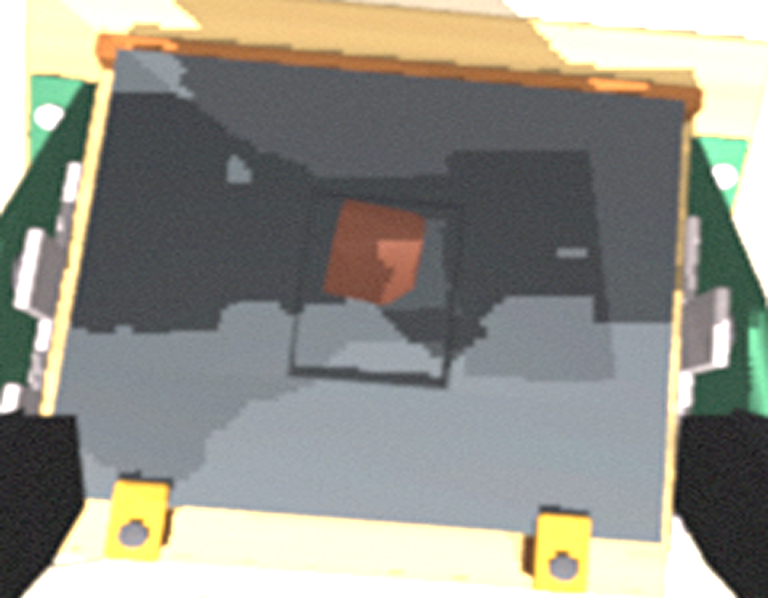

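View pics/c1b.png

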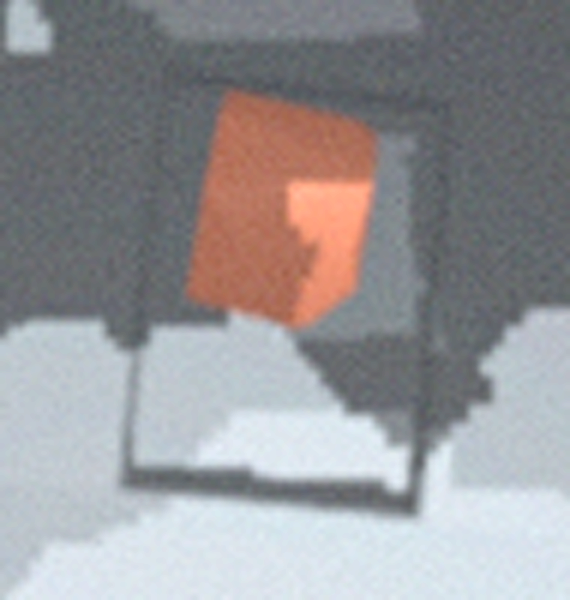

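```bash
cat > fit.py <<'E'
from h import *
import pickle
from scipy.optimize import least_squares
def Rof(yaw,sl):
    c,s=np.cos(yaw),np.sin(yaw);Z=np.array([[c,-s,0],[s,c,0],[0,0,1]])
    c,s=np.cos(sl),np.sin(sl);Y=np.array([[c,0,-s],[0,1,0],[s,0,c]]);return Z@Y
def W(p,X):return p[:3]+np.array(X)@Rof(p[3],p[4]).T
E
python3 - <<'E'
from fit import *
np.set_printoptions(precision=4,suppress=True)
m,D=pickle.load(open("d1.pkl","rb"));M,D0=pickle.load(open("d0.pkl","rb"))
X=np.array([[-75,82,8],[75,82,8],[75,-82,8],[-75,-82,8],[-31,-21,8],[-31,21,8],[31,21,8],[31,-21,8]])/1e3
# image: left = -y
X=np.array([[-75,-82,8],[-75,82,8],[75,82,8],[75,-82,8],[-31,-21,8],[-31,21,8],[31,21,8],[31,-21,8]])/1e3
U=np.array([(236.6,148.8),(415.6,167.6),(406.9,333.8),(212.5,315.7),(298,203.7),(344.2,208),(340,275.3),(290.8,271.2)])
w=np.array([.7,.7,1,.5,1,1,1,1])
def f(p):return ((proj(m,W(p,X))-U)*w[:,None]).ravel()
s=least_squares(f,[.565,.1,.09,0,.6]);p=s.x;print(p,np.degrees(p[3:]));print(f(p).reshape(-1,2)); 
J=s.jac;C=np.linalg.inv(J.T@J);print("sd",np.sqrt(np.diag(C)))
np.save("p.npy",p)
im=cv2.imread("pics/scene0.png");a=cv2.resize(im[140:320,190:400],None,fx=4,fy=4*.8)
for q in proj(M["scene"],W(p,X)):cv2.circle(a,(int((q[0]-190)*4),int((q[1]-140)*3.2)),4,(0,255,0),-1)
cv2.imwrite("pics/chk1.png",cv2.resize(a,(800,548)))
E
```

```text
[ 0.5671  0.101   0.1014 -0.1     0.4808] [-5.7309 27.5503]
[[-0.0194  0.407 ]
 [-1.2658  0.1186]
 [-0.3782  0.4527]
 [ 0.3728  0.7028]
 [ 0.4014 -1.2412]
 [ 0.6936 -0.9107]
 [-0.5193  0.6529]
 [ 0.4946  0.2524]]
sd [0.0006 0.0004 0.0014 0.0055 0.0229]
```

View pics/chk1.png

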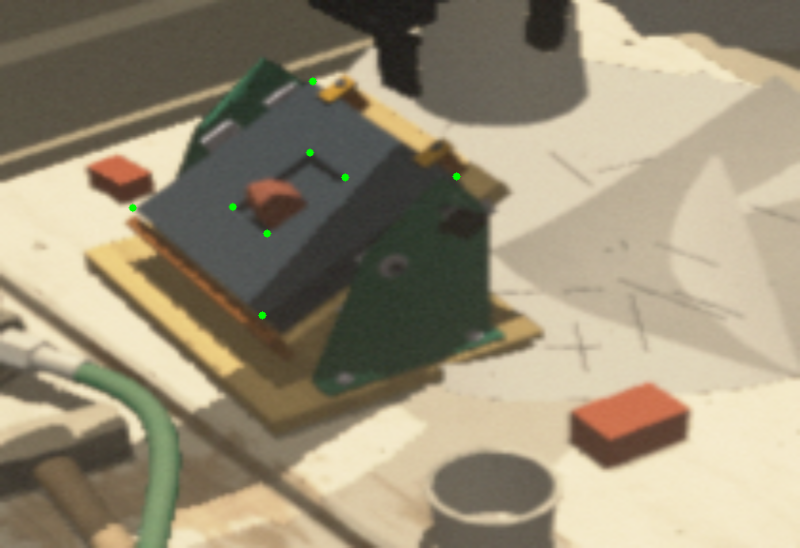

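Call:
{"api": "drive_tool", "payload": {
  "series": [
    [[30,0,0,0,88],[30,0,0,0,88],[30,0,0,0,88],[0,0,0,0,88],[0,0,0,0,88]]
  ]
}}

```text
clock: 2.8
tool_pos: [0.6397, 0.0999, 0.2502]
eef_rot: [0.001, 1.0, -0.0, -0.001]
contact_force: [0.5, -0.1, 0.4]
opening: 0.999
```

Run:
```python
from h import *
import pickle
np.set_printoptions(precision=4,suppress=True)
s=sensors.get_state();print(s["clock"],s["tool_pos"],s["eef_rot"],s["q"])
m=cams.camera_model("wrist");im=cams.snapshot("wrist");cv2.imwrite("pics/wrist2.png",im)
D={}
for n in ["recess","fragment_center"]:
    D[n]=[(d["at"],round(d["confidence"],2)) for d in cams.mark_of("wrist",n)];print(n,D[n])
pickle.dump((m,D),open("d2.pkl","wb"))
a=im[60:270,210:430]
a=np.clip(cv2.resize(a,None,fx=3.5,fy=2.8,interpolation=cv2.INTER_CUBIC).astype(float)*1.6,0,255).astype(np.uint8);cv2.imwrite("pics/c2.png",a)
b=im[100:200,270:370];b=np.clip(cv2.resize(b,None,fx=6,fy=6,interpolation=cv2.INTER_CUBIC).astype(float)*2,0,255).astype(np.uint8);cv2.imwrite("pics/c2b.png",b)
```

```text
2.8 [0.6397 0.0999 0.2502] [ 0.0006  1.     -0.     -0.0005] [ 0.0959  0.7659 -0.6286  1.4639  0.4827  1.0704  0.936 ]
recess [([320.1, 135.4], 0.6)]
fragment_center [([316.1, 114.9], 0.71)]
```

View pics/c2.png

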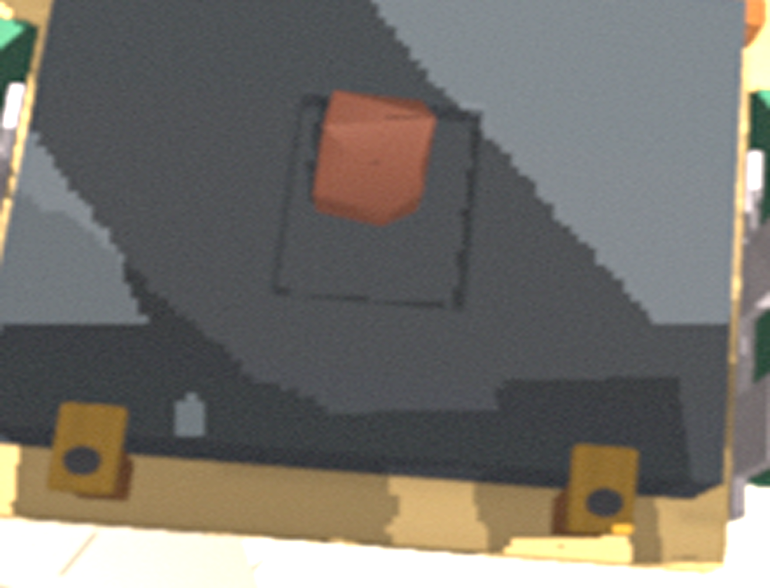

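View pics/c2b.png

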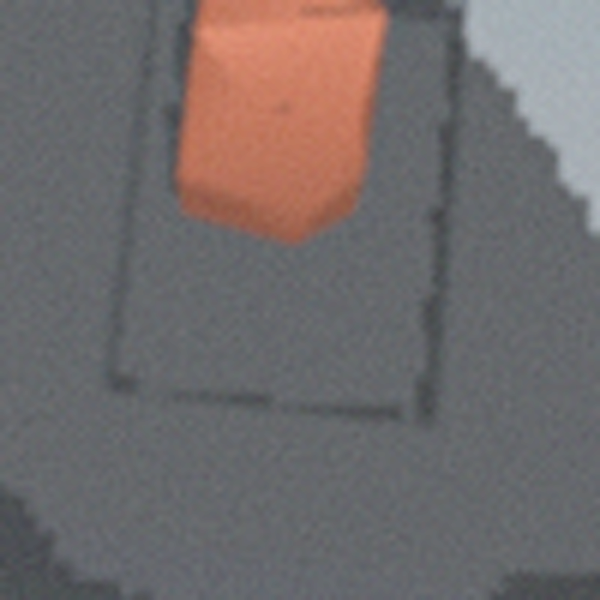

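```bash
cat > run2.py <<'E'
from fit import *
np.set_printoptions(precision=4,suppress=True)
m1,D1=pickle.load(open("d1.pkl","rb"));m2,D2=pickle.load(open("d2.pkl","rb"));M,D0=pickle.load(open("d0.pkl","rb"))
R=np.array([[-31,-21,8],[-31,21,8],[31,21,8],[31,-21,8]])/1e3
U1=np.array([(298,203.7),(344.2,208),(340,275.3),(290.8,271.2)])
U2=np.array([(296.6,93.2),(347.7,100.4),(343.3,170),(288.7,164.7)])
C=np.array([[-75,-82,8],[-75,82,8],[75,82,8],[75,-82,8]])/1e3  # LL LR UR UL
E={'low':(0,1),'right':(1,2),'up':(2,3),'left':(3,0)}
L=[(m1,'low',(240,149.2)),(m1,'low',(410,167)),(m1,'up',(226.6,317.2)),(m1,'up',(406.3,333.4)),(m1,'right',(415,170)),(m1,'right',(407,333)),(m1,'left',(236,151)),(m1,'left',(215.6,286)),
(m2,'up',(210,213.6)),(m2,'up',(407,232.3)),(m2,'left',(223.7,60)),(m2,'left',(211.4,147.5)),(m2,'right',(422.6,60)),(m2,'right',(420,167))]
def f(p,free=True):
    o=[(proj(m1,W(p,R))-U1).ravel(),(proj(m2,W(p,R))-U2).ravel()]
    e=[]
    for m,k,u in L:
        a,b=proj(m,W(p,C[list(E[k])]));d=(b-a)/np.linalg.norm(b-a);e.append(np.cross(np.append(d,0),np.append(u-a,0))[2])
    return np.concatenate(o+[np.array(e)*.7])
s=least_squares(f,[.565,.1,.09,-.1,.55],loss='soft_l1');p=s.x
print(p,np.degrees(p[3:]));r=f(p);print(r[:16].reshape(-1,2));print(r[16:]/.7)
Cv=np.linalg.inv(s.jac.T@s.jac);print("sd",np.sqrt(np.diag(Cv)))
np.save("p.npy",p)
fr=[(m1,D1["fragment_center"][0][0]),(m2,D2["fragment_center"][0][0]),(M["scene"],D0["scene","fragment_center"][0][0]),(M["wrist"],D0["wrist","fragment_center"][0][0])]
x,e=tri(fr);print("frag",x,e,"in recess",Rof(p[3],p[4]).T@(x-p[:3]))
for n in ("scene","side"):
    im=cv2.imread(f"pics/{n}0.png");q=proj(M[n],W(p,np.vstack([C,R])));c=q.mean(0).astype(int);x0,y0=c[0]-80,c[1]-60
    a=cv2.resize(im[y0:y0+120,x0:x0+160],None,fx=5,fy=5,interpolation=cv2.INTER_CUBIC)
    for k in (q[:4],q[4:]):cv2.polylines(a,[np.int32((k-[x0,y0])*5)],True,(0,255,0),1)
    cv2.imwrite(f"pics/chk_{n}.png",a)
E
python3 run2.py
```

```text
[ 0.5664  0.1009  0.103  -0.1     0.5006] [-5.7318 28.6813]
[[ 0.2468 -1.6101]
 [ 0.6986 -1.2614]
 [-0.3792  0.4341]
 [ 0.2667 -0.0026]
 [-0.2118  0.3981]
 [-0.0029 -1.3082]
 [-1.1854  0.5165]
 [-0.1792  0.4139]]
[-0.4241 -0.2686  1.3318  1.0742 -1.3631  0.5563 -0.1357 -1.028  -0.759
 -0.5427 -1.2729  0.1691  0.4048 -0.4931]
sd [0.0004 0.0003 0.0012 0.0053 0.0173]
frag [0.5499 0.1004 0.1081] [np.float64(2.6689184714479732), np.float64(1.2556895524338916), np.float64(4.4498214901962205), np.float64(1.4644932896813485)] in recess [-0.0119 -0.0022  0.0123]
```

View pics/chk_scene.png

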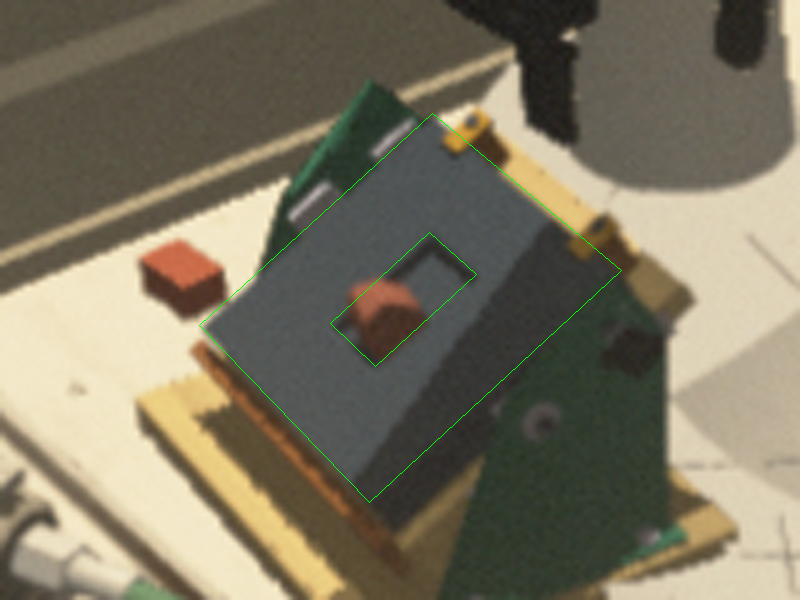

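View pics/chk_side.png

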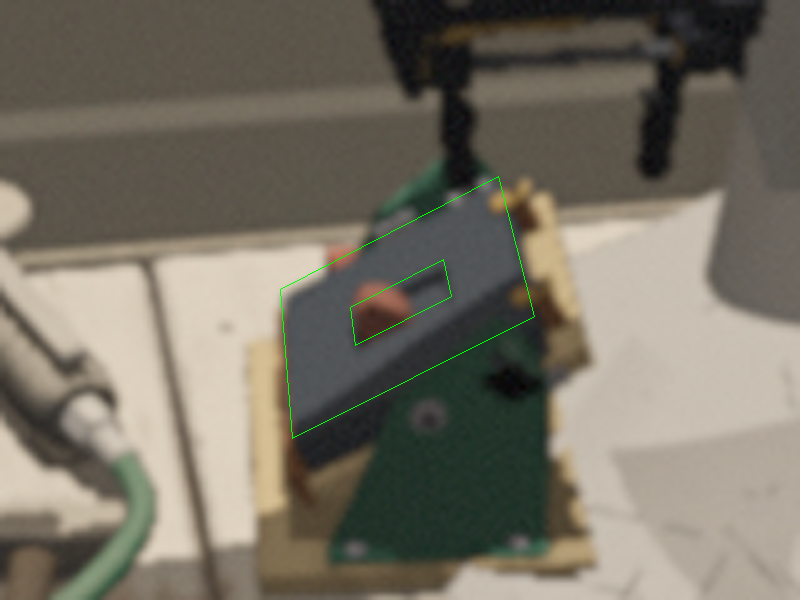

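```bash
cat > run3.py <<'E'
from run2 import *
print("-----")
def off(n):
    q=proj(M[n],W(p,np.vstack([C,R])));c=q.mean(0).astype(int);return np.array([c[0]-80,c[1]-60])
A={"scene":[(C[0],(210,326)),(C[3],(433,120)),(R[3],(430,236)),(R[2],(474,278)),(R[0],(332,325))],
   "side":[(C[0],(284,301)),(C[3],(495,188)),(R[3],(443,264)),(R[2],(450,295))]}
P3={n:(M[n],np.array([a for a,_ in A[n]]),np.array([b for _,b in A[n]])/5+off(n)) for n in A}
def f3(z,bias=True):
    q=z[:5];b=z[5:].reshape(3,2)
    r=f(q);o=r.copy();o[:16]+=np.tile(b[0],8)
    # edges: shift approx
    e=[]
    for m,k,u in L:
        a,c=proj(m,W(q,C[list(E[k])]))+b[0];d=(c-a)/np.linalg.norm(c-a);e.append(d[0]*(u-a)[1]-d[1]*(u-a)[0])
    o[16:]=np.array(e)*.7
    ex=[((proj(m,W(q,X))+bb-U)).ravel() for (m,X,U),bb in zip(P3.values(),b[1:])]
    return np.concatenate([o]+ex+[b[0]/2,b[1]/.9,b[2]/.8])
for sc in (1,):
    s=least_squares(f3,np.r_[p,np.zeros(6)],loss='soft_l1');z=s.x
    print(z,np.degrees(z[3:5]));rr=f3(z);print(rr[:16].reshape(-1,2));print(rr[30:].reshape(-1,2))
    print("sd",np.sqrt(np.diag(np.linalg.inv(s.jac.T@s.jac)))[:5])
np.save("p3.npy",z)
E
python3 run3.py | sed -n '/-----/,$p'
```

```text
-----
[  0.566    0.1131   0.1041  -0.107    0.5025 -14.5332   0.3817  -5.4599
  -5.316   -0.3822  -3.7916] [-6.1293 28.7886]
[[-0.4704 -1.6222]
 [ 0.0618 -0.9374]
 [-0.8912  0.9648]
 [-0.3579  0.195 ]
 [ 0.4453 -0.1578]
 [ 0.7604 -1.46  ]
 [-0.2291  0.5382]
 [ 0.6305  0.032 ]]
[[ 22.7548  27.0522]
 [ 28.4011  22.2005]
 [  0.3419  -0.241 ]
 [-17.5993 -16.8866]
 [ -0.2333   0.3493]
 [  0.3216  20.8728]
 [  6.0997  19.3707]
 [  0.1788   0.2284]
 [ -2.5334 -13.1537]
 [ -7.2666   0.1909]
 [ -6.0665  -5.9067]
 [ -0.4777  -4.7395]]
sd [0.0015 0.0052 0.0014 0.0062 0.0174]
```

```bash
sed -i 's/^A={.*/A={"scene":[(C[1],(210,326)),(C[2],(433,120)),(R[2],(430,236)),(R[3],(474,278)),(R[1],(332,325))],/; s/^   "side".*/   "side":[(C[1],(284,301)),(C[2],(495,188)),(R[2],(443,264)),(R[3],(450,295))]}/' run3.py
python3 run3.py | sed -n '/-----/,$p'
```

```text
-----
[ 0.5662  0.1007  0.1024 -0.1007  0.5031  0.2255  0.4641  0.2427  0.2533
 -0.0438  0.6898] [-5.7702 28.8261]
[[ 0.2963 -1.5791]
 [ 0.6625 -1.2063]
 [-0.4379  0.3248]
 [ 0.275  -0.1382]
 [-0.1766  0.5985]
 [-0.0708 -1.0803]
 [-1.2777  0.5056]
 [-0.1903  0.3722]]
[[-1.7825  0.5075]
 [ 0.1369 -0.7411]
 [ 0.0547 -0.1403]
 [ 0.6134 -0.2259]
 [-0.1314  0.2052]
 [-0.7743 -1.3903]
 [ 0.6597 -1.4208]
 [ 0.0471  0.0584]
 [ 0.0831  1.1513]
 [ 0.1128  0.232 ]
 [ 0.2697  0.2815]
 [-0.0547  0.8622]]
sd [0.0013 0.0015 0.0011 0.0053 0.0152]
```

Call:
{"api": "drive_tool", "payload": {
  "series": [
    [[-30,0,0,-0.06,50],[-30,0,-10,-0.06,50],[-31,0,-30,0,50],[0,0,-30,0,50],[0,0,-25,0,50],[0,0,-15,0,50],[0,0,-15,0,50],[0,0,-10,0,50],[0,0,-2,0,50],[0,0,0,0,50]]
  ],
  "force": 15
}}

```text
clock: 3.95
tool_pos: [0.5489, 0.1001, 0.114]
eef_rot: [0.06, 0.998, 0.0, -0.0]
contact_force: [-0.1, -0.8, 0.5]
opening: 0.566
```

Run:
```python
from h import *
np.set_printoptions(precision=4,suppress=True)
s=sensors.get_state();print(s["clock"],s["tool_pos"],s["eef_rot"],s["contact_force"],s["opening"])
for c in ("wrist","side"):
    im=cams.snapshot(c);cv2.imwrite(f"pics/{c}3.png",im)
m=cams.camera_model("scene");im=cams.snapshot("scene");u=proj(m,[.55,.1,.12])[0].astype(int);a=im[u[1]-50:u[1]+40,u[0]-60:u[0]+60]
cv2.imwrite("pics/scene3.png",cv2.resize(a,None,fx=6,fy=6,interpolation=cv2.INTER_CUBIC))
```

```text
3.95 [0.5489 0.1001 0.114 ] [ 0.0598  0.9982  0.     -0.    ] [-0.1135 -0.7925  0.5305] 0.5656995269477603
```

View pics/scene3.png

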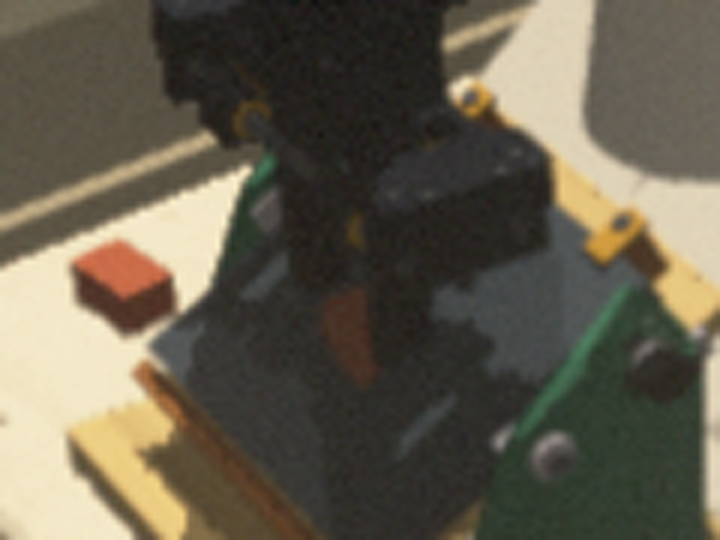

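View pics/wrist3.png

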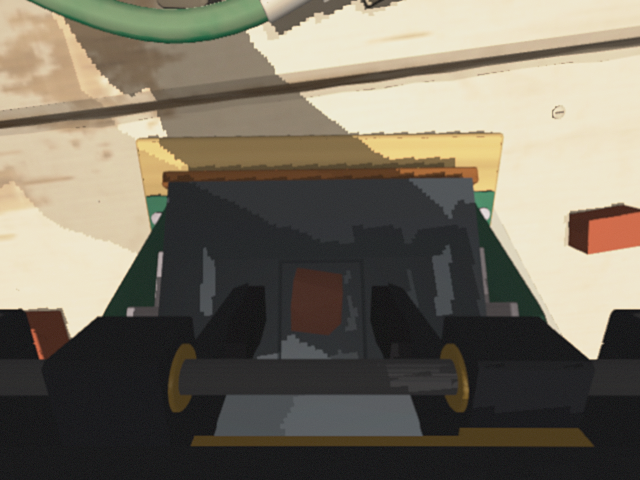

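Call:
{"api": "drive_tool", "payload": {
  "series": [
    [[-1,0,-3,0,50],[0,0,0,0,30],[0,0,0,0,15],[0,0,0,0,15],[0,0,0,0,15],[0,0,0,0,15]]
  ],
  "force": 15
}}

```text
clock: 4.7
tool_pos: [0.5481, 0.1, 0.1108]
eef_rot: [0.06, 0.998, 0.0, 0.0]
contact_force: [-1.0, 0.1, -0.5]
opening: 0.258
```

Call:
{"api": "drive_tool", "payload": {
  "series": [
    [[0,0,5,0,15],[0,0,15,0,15],[0,0,30,0,15],[-5,-10,30,0,15],[-10,-30,20,0,15],[-10,-40,10,0,15],[-10,-40,0,0,15],[-10,-30,0,0,15],[0,0,0,0,15],[0,0,0,0,15]]
  ]
}}

```text
clock: 5.7
tool_pos: [0.503, -0.0504, 0.2211]
eef_rot: [0.061, 0.998, 0.0, 0.0]
contact_force: [0.3, 0.3, 0.2]
opening: 0.259
```

Run:
```python
from h import *
import pickle
np.set_printoptions(precision=4,suppress=True)
s=sensors.get_state();print(s["clock"],s["tool_pos"],s["eef_rot"],s["contact_force"],s["opening"])
obs=[];obi=[]
for c in ("wrist","scene","side"):
    m=cams.camera_model(c);im=cams.snapshot(c);cv2.imwrite(f"pics/{c}4.png",im)
    for n in ("pot","inlay_center"):
        d=cams.mark_of(c,n)
        for q in d: print(c,n,q["at"],q["confidence"],onz(m,q["at"],0 if n=="pot" else .015))
```

```text
5.7 [ 0.503  -0.0504  0.2211] [0.0607 0.9982 0.0002 0.0002] [0.338  0.3213 0.1899] 0.2590613748798565
wrist pot [202.1, 207.0] 0.92 [ 0.4904 -0.1757  0.    ]
wrist inlay_center [247.6, 316.3] 0.76 [ 0.6211 -0.1466  0.015 ]
scene pot [318.7, 320.6] 0.82 [ 0.4865 -0.1797 -0.    ]
scene inlay_center [355.6, 278.6] 0.95 [ 0.6197 -0.1447  0.015 ]
scene inlay_center [220.7, 200.5] 0.52 [0.5579 0.3033 0.015 ]
side pot [286.5, 301.2] 0.73 [ 0.4869 -0.1824  0.    ]
side inlay_center [332.7, 281.8] 0.9 [ 0.6133 -0.1475  0.015 ]
```

View pics/wrist4.png

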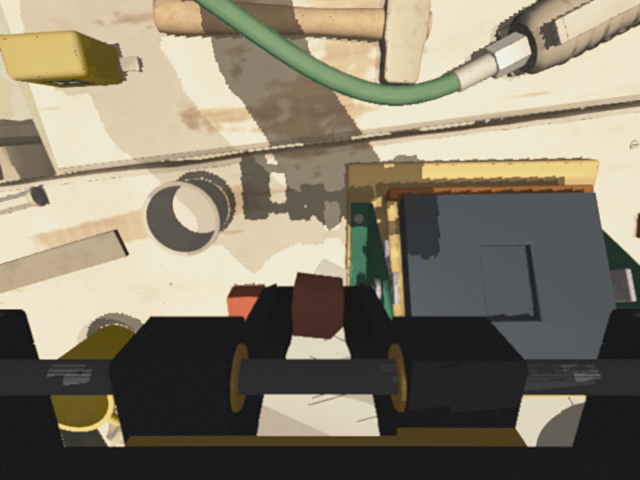

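View pics/scene4.png

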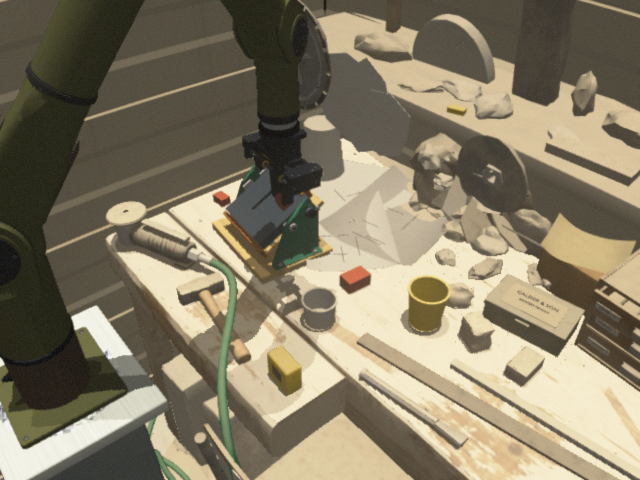

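Run:
```python
from h import *
# recompute wrist model now (arm stationary)
m=cams.camera_model("wrist")
for uv in [(182.5,217),(145,217),(220,217),(183,180),(183,254)]:print(uv,onz(m,uv,.058))
print(sensors.get_state()["tool_pos"])
im=cv2.imread("pics/wrist4.png");cv2.imwrite("pics/c4.png",cv2.resize(im[160:280,120:260],None,fx=5,fy=5,interpolation=cv2.INTER_CUBIC))
```

```text
(182.5, 217) [ 0.48733384 -0.17331822  0.058     ]
(145, 217) [ 0.48323822 -0.20776015  0.058     ]
(220, 217) [ 0.49143598 -0.13883989  0.058     ]
(183, 180) [ 0.45397067 -0.16475206  0.058     ]
(183, 254) [ 0.52314937 -0.18151981  0.058     ]
[ 0.50314115 -0.04938847  0.22072257]
```

View pics/c4.png

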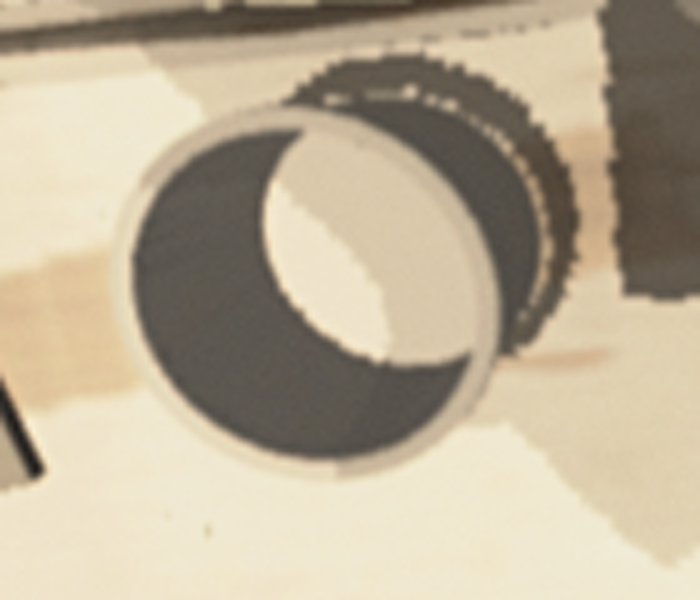

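Call:
{"api": "drive_tool", "payload": {
  "series": [
    [[-5,-40,0,0,15],[-5,-40,0,0,15],[-5,-40,-20,0,15],[0,-7,-40,0,15],[0,0,-40,0,15],[0,0,-30,0,15],[0,0,-15,0,15],[0,0,-4,0,15],[0,0,0,0,15],[0,0,0,0,15]]
  ]
}}

```text
clock: 7.15
tool_pos: [0.4888, -0.177, 0.0726]
eef_rot: [0.06, 0.998, -0.0, 0.001]
contact_force: [-0.6, -0.4, 0.1]
opening: 0.262
```

Run:
```python
from h import *
np.set_printoptions(precision=4,suppress=True)
s=sensors.get_state();print(s["clock"],s["tool_pos"],s["contact_force"],s["opening"])
T=[]
for c in ("scene","side"):
    m=cams.camera_model(c);im=cams.snapshot(c);u=proj(m,[.487,-.178,.07])[0].astype(int);a=im[u[1]-40:u[1]+40,u[0]-40:u[0]+40]
    T.append(cv2.resize(a,(400,400),interpolation=cv2.INTER_CUBIC))
cv2.imwrite("pics/c5.png",np.hstack(T));
im=cams.snapshot("wrist");cv2.imwrite("pics/wrist5.png",im)
```

```text
7.15 [ 0.4888 -0.177   0.0726] [-0.5766 -0.4063  0.0946] 0.2616804083385079
```

View pics/c5.png

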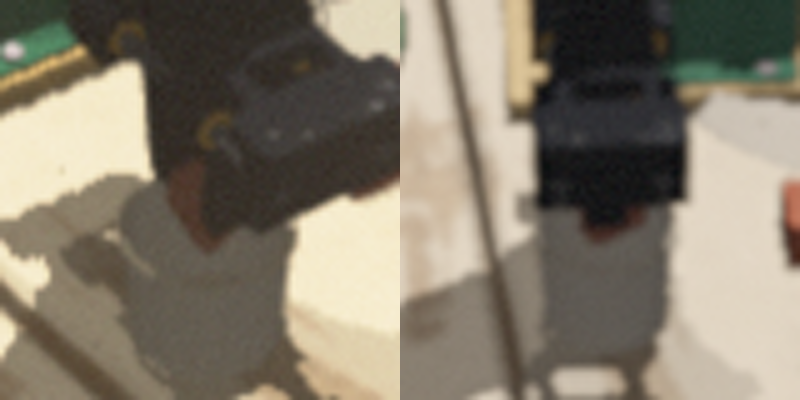

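View pics/wrist5.png

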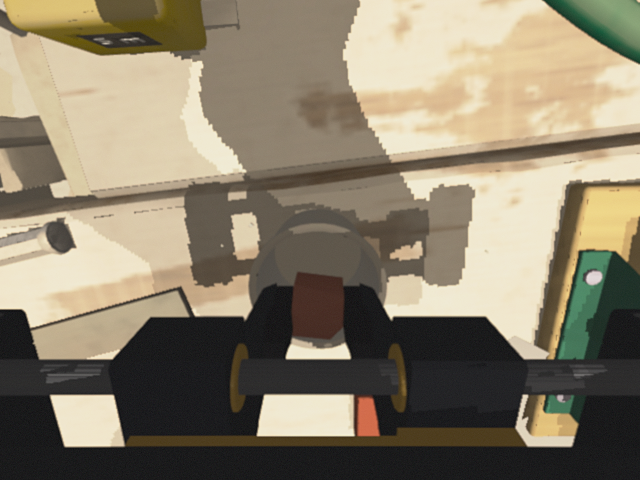

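Run:
```python
from h import *
m=cams.camera_model("wrist")
for uv in [(317,222),(320,347),(249,285),(386,285)]:print(uv,onz(m,uv,.058))
for uv in [(319,272),(319,338)]:print(uv,onz(m,uv,.088),onz(m,uv,.07))
```

```text
(317, 222) [ 0.45294132 -0.17276001  0.058     ]
(320, 347) [ 0.5235525  -0.17966385  0.058     ]
(249, 285) [ 0.48210337 -0.2115837   0.058     ]
(386, 285) [ 0.49052065 -0.14152127  0.058     ]
(319, 272) [ 0.46624717 -0.1734491   0.088     ] [ 0.47401607 -0.17433053  0.07      ]
(319, 338) [ 0.49766849 -0.17720195  0.088     ] [ 0.50975535 -0.1785991   0.07      ]
```

Call:
{"api": "drive_tool", "payload": {
  "series": [
    [[0,0,0,0,30],[0,0,0,0,45],[0,0,0,0,45],[0,0,0,0,45],[0,0,20,0,45],[5,0,40,0,60],[20,0,40,0,70],[20,0,30,0,70],[0,0,0,0,70],[0,0,0,0,70]]
  ]
}}

```text
clock: 8.3
tool_pos: [0.5329, -0.1771, 0.2019]
eef_rot: [0.06, 0.998, -0.0, 0.0]
contact_force: [-0.4, -0.1, -0.3]
opening: 0.795
```

Run:
```python
from h import *
np.set_printoptions(precision=4,suppress=True)
s=sensors.get_state();print(s["clock"],s["tool_pos"],s["eef_rot"],s["contact_force"],s["opening"],s["q"])
m=cams.camera_model("wrist");im=cams.snapshot("wrist");cv2.imwrite("pics/wrist6.png",im)
for q in cams.mark_of("wrist","inlay_center"): print(q["at"],q["confidence"],onz(m,q["at"],.015))
import pickle;pickle.dump(m,open("d6.pkl","wb"))
```

```text
8.3 [ 0.5329 -0.1771  0.2019] [ 0.0599  0.9982 -0.0002  0.0002] [-0.3701 -0.0678 -0.3362] 0.7945165530280517 [ 0.6002  0.7127 -0.6204  1.7864  0.547   0.8207  1.1622]
[360.1, 285.2] 0.76 [ 0.6178 -0.1416  0.015 ]
```

View pics/wrist6.png

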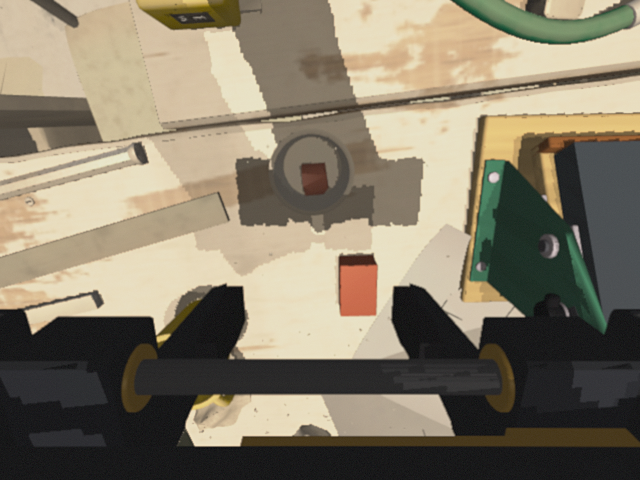

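Run:
```python
from h import *
import pickle
m=pickle.load(open("d6.pkl","rb"))
im=cv2.imread("pics/wrist6.png");cv2.imwrite("pics/c6.png",cv2.resize(im[240:330,310:410],None,fx=6,fy=6,interpolation=cv2.INTER_CUBIC))
```

```text
(no output)
```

View pics/c6.png

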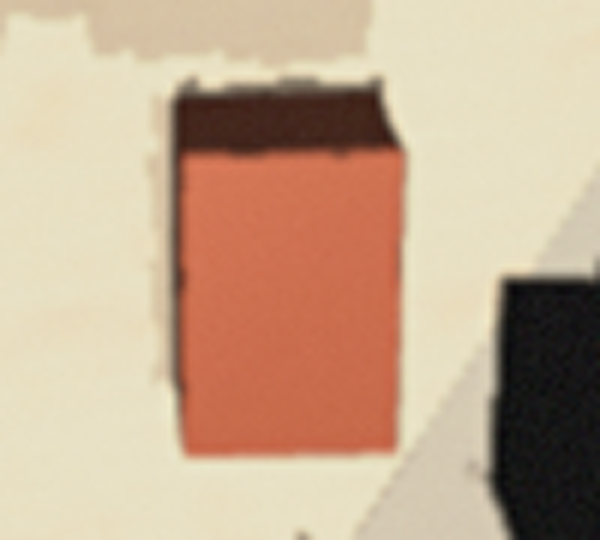

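Run:
```python
from h import *
import pickle
np.set_printoptions(precision=4,suppress=True)
m=pickle.load(open("d6.pkl","rb"))
c=np.array([onz(m,(310+a/6,240+b/6),.03) for a,b in [(183,153),(404,150),(397,455),(185,456)]])
print(c,c.mean(0));
for i in range(4):
    d=c[(i+1)%4]-c[i];print(np.linalg.norm(d)*1e3,np.degrees(np.arctan2(d[1],d[0])))
```

```text
[[ 0.5865 -0.1604  0.03  ]
 [ 0.5904 -0.1238  0.03  ]
 [ 0.6476 -0.1289  0.03  ]
 [ 0.6434 -0.1657  0.03  ]] [ 0.617  -0.1447  0.03  ]
36.74880918822269 83.9971184492356
57.44031143537128 -5.075501970459294
37.047933188171896 -96.5146859524266
57.10535255384288 174.63127143110196
```

Run:
```python
from h import *
np.set_printoptions(precision=4,suppress=True)
import pickle
M,_=pickle.load(open("d0.pkl","rb"))
obs=[]
for c in ("scene","side"):
    m=M[c];cams.snapshot(c)
    d=cams.mark_of(c,"mug")[0];t=cams.trace(c,"mug")[0];ys,xs=np.nonzero(t["mask"])
    print(c,d["at"],d["confidence"],onz(m,d["at"],0));
    # top region pixels on z=.088
    P=np.array([onz(m,(x,y),.088) for x,y in zip(xs,ys)]);Q=np.array([onz(m,(x,y),.0) for x,y in zip(xs,ys)])
    print("y max at rim-plane",P[:,1].max(),"y max ground",Q[:,1].max(),"x range",P[:,0].min(),P[:,0].max())
im=cv2.imread("pics/scene4.png");cv2.imwrite("pics/c7.png",cv2.resize(im[240:350,300:480],None,fx=4,fy=4,interpolation=cv2.INTER_CUBIC))
```

```text
scene [428.4, 317.6] 0.73 [ 0.6645 -0.3178  0.    ]
y max at rim-plane -0.275758341188689 y max ground -0.21274033707454432 x range 0.5517703375187017 0.6914569620613789
side [370.1, 330.5] 0.86 [ 0.6611 -0.318   0.    ]
y max at rim-plane -0.2790570531856721 y max ground -0.18245174803510256 x range 0.5886991608273336 0.695849575075048
```

View pics/c7.png

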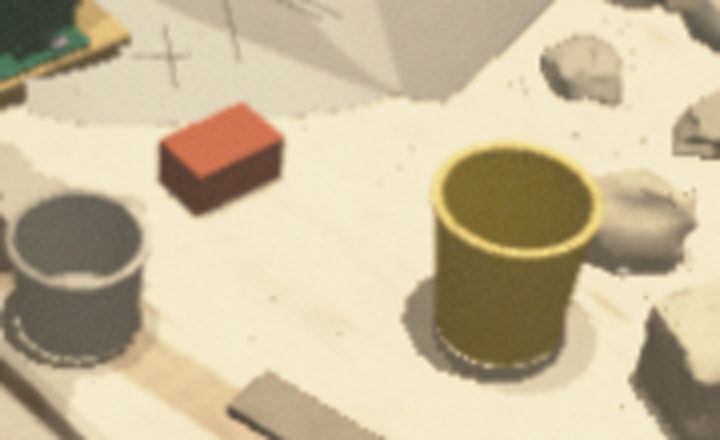

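Call:
{"api": "drive_tool", "payload": {
  "series": [
    [[20,8,0,0.02,60],[30,12,-10,0,60],[30,12,-30,0,60],[7,0,-30,0,60],[0,0,-30,0,60],[0,0,-30,0,60],[0,0,-25,0,60],[0,0,-20,0,60],[0,0,-8,0,60],[0,0,-4,0,60]]
  ]
}}

```text
clock: 9.7
tool_pos: [0.6196, -0.1448, 0.014]
eef_rot: [0.05, 0.999, 0.0, -0.001]
contact_force: [0.3, -0.3, -0.1]
opening: 0.679
```

Call:
{"api": "drive_tool", "payload": {
  "series": [
    [[0,0,0,0,45],[0,0,0,0,30],[0,0,0,0,30],[0,0,0,0,30],[0,0,0,0,30]]
  ],
  "force": 12
}}

```text
clock: 10.2
tool_pos: [0.6207, -0.1453, 0.0158]
eef_rot: [0.05, 0.999, -0.0, 0.001]
contact_force: [-1.1, -0.5, 7.0]
opening: 0.426
```

Run:
```python
from h import *
np.set_printoptions(precision=4,suppress=True)
s=sensors.get_state();print(s["clock"],s["tool_pos"],s["eef_rot"],s["contact_force"],s["opening"]*88.1)
im=cams.snapshot("wrist");cv2.imwrite("pics/wrist7.png",im)
```

```text
10.2 [ 0.6207 -0.1453  0.0158] [ 0.05    0.9988 -0.0002  0.0008] [-1.0535 -0.4665  6.9637] 37.53088203198601
```

View pics/wrist7.png

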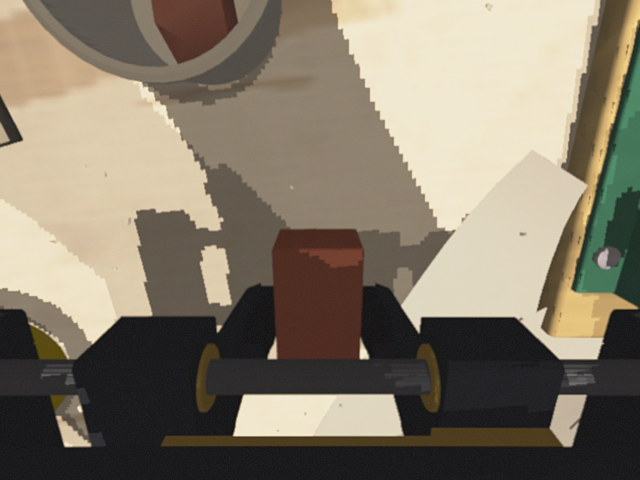

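Call:
{"api": "drive_tool", "payload": {
  "series": [
    [[0,0,10,0,30],[0,0,30,0,30],[0,0,40,0,30],[0,0,40,0,30],[0,10,40,0,30],[-10,30,35,0,30],[-10,40,10,0,30],[-10,40,0,0,30],[-10,40,0,0,30],[-10,30,0,0,30]]
  ]
}}

```text
clock: 11.25
tool_pos: [0.5688, 0.0482, 0.2203]
eef_rot: [0.049, 0.999, 0.001, -0.0]
contact_force: [0.8, 1.1, -2.2]
opening: 0.433
```

Run:
```python
from fit import *
np.set_printoptions(precision=4,suppress=True)
s=sensors.get_state();print(s["clock"],s["tool_pos"],s["eef_rot"],s["contact_force"],s["opening"]*88.1)
z=np.load("p3.npy");p=z[:5]
for X in [(0,-.047,.008),(0,-.047,.023),(0,0,.015),(0,0,.008)]:print(X,W(p,X))
for c in ("scene","side"):
    m=cams.camera_model(c);im=cams.snapshot(c);u=proj(m,[.57,.05,.2])[0].astype(int);a=im[u[1]-70:u[1]+70,u[0]-80:u[0]+80]
    cv2.imwrite(f"pics/{c}8.png",cv2.resize(a,None,fx=4,fy=4,interpolation=cv2.INTER_CUBIC))
```

```text
11.25 [0.5688 0.0482 0.2203] [ 0.0485  0.9988  0.0008 -0.0001] [ 0.8405  1.1447 -2.2289] 38.11550941983879
(0, -0.047, 0.008) [0.5576 0.0544 0.1094]
(0, -0.047, 0.023) [0.5504 0.0551 0.1226]
(0, 0, 0.015) [0.559  0.1015 0.1156]
(0, 0, 0.008) [0.5623 0.1011 0.1094]
```

View pics/side8.png

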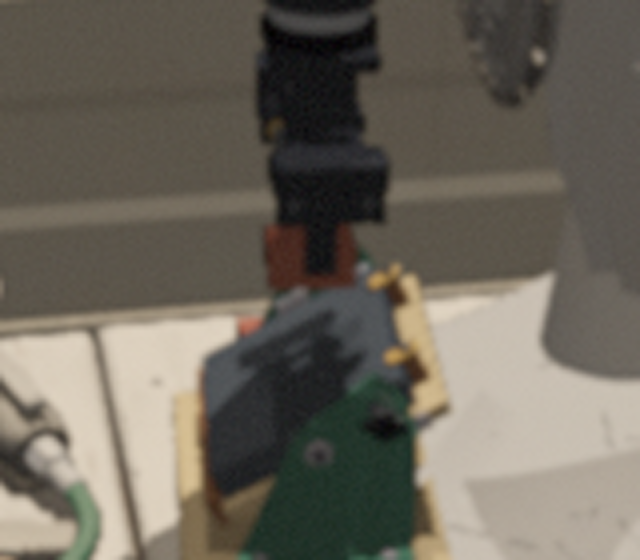

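Call:
{"api": "drive_tool", "payload": {
  "series": [
    [[-8,0,-20,0,30],[-7,0,-20,0,30],[0,0,-20,0,30],[0,0,-14,0,30],[0,0,-5,0,30],[0,0,-2,0,30],[0,0,-2,0,30],[0,0,-2,0,30],[0,0,0,0,30]]
  ],
  "force": 10
}}

```text
clock: 12.25
tool_pos: [0.5534, 0.0447, 0.1355]
eef_rot: [0.05, 0.999, -0.001, -0.001]
contact_force: [-5.4, -0.9, 3.0]
opening: 0.431
```

```bash
cat > look.py <<'E'
from fit import *
import sys
np.set_printoptions(precision=4,suppress=True)
t=sys.argv[1]
s=sensors.get_state();print(s["clock"],s["tool_pos"],s["eef_rot"],s["contact_force"],s["moment"],s["opening"]*88.1)
T=[]
for c in sys.argv[2:]:
    if c=="wrist":
        im=cams.snapshot(c);cv2.imwrite(f"pics/wrist{t}.png",im);continue
    m=cams.camera_model(c);im=cams.snapshot(c);cv2.imwrite(f"pics/{c}full{t}.png",im);u=proj(m,[.56,.07,.13])[0].astype(int);a=im[u[1]-45:u[1]+45,u[0]-50:u[0]+50]
    T.append(cv2.resize(a,None,fx=4 if len(sys.argv)>3 else 6,fy=4 if len(sys.argv)>3 else 6,interpolation=cv2.INTER_CUBIC))
if T:cv2.imwrite(f"pics/v{t}.png",np.hstack(T))
E
python3 look.py 9 scene side
```

```text
12.25 [0.5534 0.0447 0.1355] [ 0.0498  0.9988 -0.0007 -0.0012] [-5.3578 -0.8809  3.02  ] [-0.0676  1.0751 -0.0146] 37.961302288225006
```

View pics/v9.png

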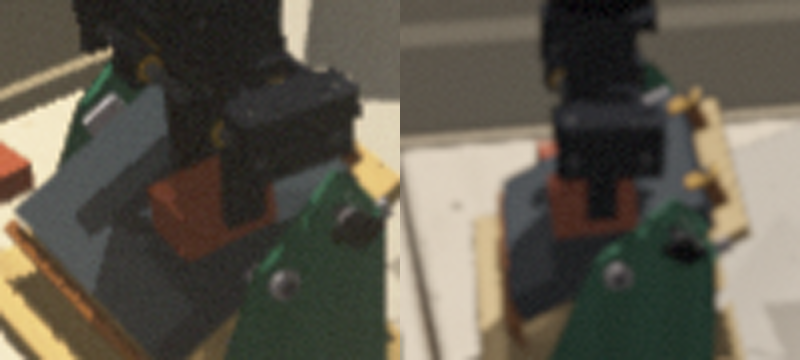

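Call:
{"api": "drive_tool", "payload": {
  "series": [
    [[0,0,-1,0,30],[0,0,-1,0,30],[0,0,-1,0,30],[0,0,-1,0,30],[0,0,0,0,30]]
  ]
}}

```text
clock: 12.85
tool_pos: [0.5526, 0.0448, 0.1315]
eef_rot: [0.05, 0.999, -0.001, -0.002]
contact_force: [-7.8, -1.0, 5.1]
opening: 0.429
```

```bash
python3 look.py 10 scene side
```

```text
12.85 [0.5526 0.0448 0.1315] [ 0.0497  0.9988 -0.0009 -0.0019] [-7.8327 -0.9757  5.0902] [-0.0608  1.3463 -0.0269] 37.77733205034643
```

View pics/v10.png

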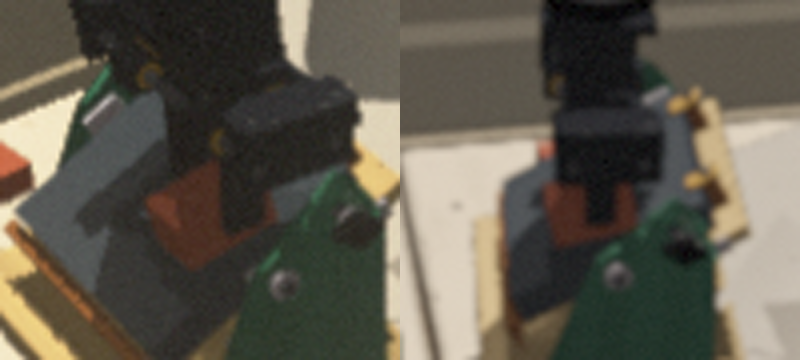

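Call:
{"api": "drive_tool", "payload": {
  "series": [
    [[0,0,-1,0,30],[0,0,-1,0,30],[0,0,-1,0,30],[0,0,-1,0,30],[0,0,0,0,30]]
  ]
}}

```text
clock: 13.45
tool_pos: [0.5523, 0.0448, 0.1273]
eef_rot: [0.05, 0.999, -0.001, -0.002]
contact_force: [-7.9, -0.8, 3.6]
opening: 0.429
```

```bash
python3 look.py 11 scene side
```

```text
13.45 [0.5523 0.0448 0.1273] [ 0.0497  0.9988 -0.0009 -0.0023] [-7.9254 -0.8083  3.5561] [ 0.0239  1.4614 -0.002 ] 37.803955968025434
```

View pics/v11.png

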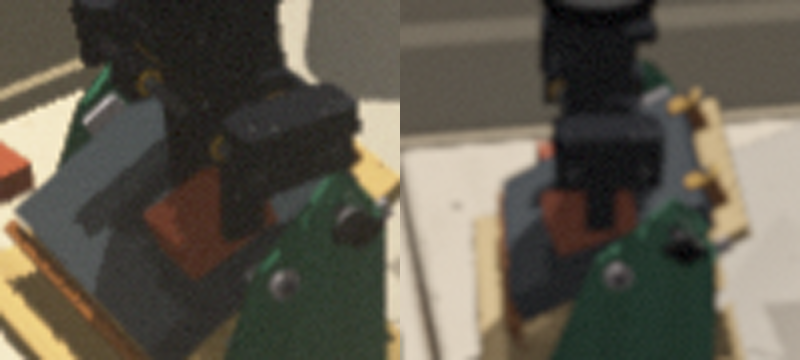

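Rotating nicely; continue until flush (force rises).

Call:
{"api": "drive_tool", "payload": {
  "series": [
    [[0,0,-1,0,30],[0,0,-1,0,30],[0,0,-1,0,30],[0,0,0,0,30]]
  ]
}}

```text
clock: 13.95
tool_pos: [0.5523, 0.0447, 0.1242]
eef_rot: [0.05, 0.999, -0.001, -0.002]
contact_force: [-7.8, -0.5, 3.4]
opening: 0.432
```

Call:
{"api": "drive_tool", "payload": {
  "series": [
    [[0,0,-1,0,30],[0,0,-1,0,30],[0,0,0,0,30]]
  ]
}}

```text
clock: 14.25
tool_pos: [0.5525, 0.0446, 0.1227]
eef_rot: [0.05, 0.999, -0.001, -0.002]
contact_force: [-8.0, -0.4, 7.2]
opening: 0.429
```

```bash
python3 look.py 12 scene side wrist
```

```text
14.25 [0.5525 0.0446 0.1227] [ 0.0497  0.9988 -0.0011 -0.0019] [-7.9767 -0.4397  7.2141] [-0.1811  1.5815 -0.0666] 37.77793391490701
```

View pics/v12.png

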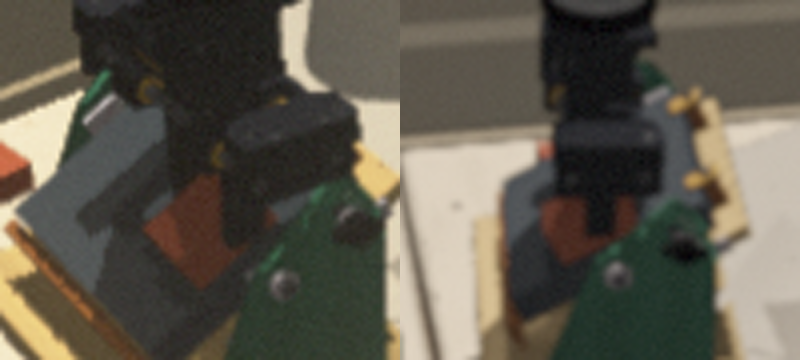

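View pics/wrist12.png

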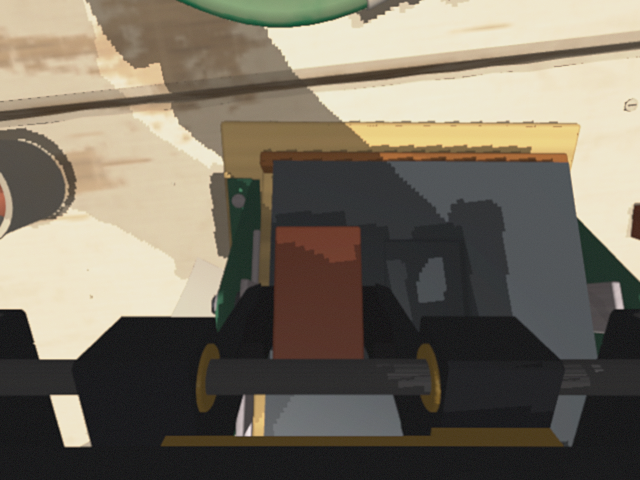

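Run:
```python
from fit import *
M,_=pickle.load(open("d0.pkl","rb"))
T=[]
for c in ("scene","side"):
    im=cv2.imread(f"pics/{c}full12.png");u=proj(M[c],[.555,.045,.12])[0].astype(int);a=im[u[1]-20:u[1]+20,u[0]-20:u[0]+20]
    a=np.clip(cv2.resize(a,(400,400),interpolation=cv2.INTER_CUBIC).astype(float)*2.2,0,255).astype(np.uint8);T.append(a)
cv2.imwrite("pics/z12.png",np.hstack(T))
```

```text
(no output)
```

View pics/z12.png

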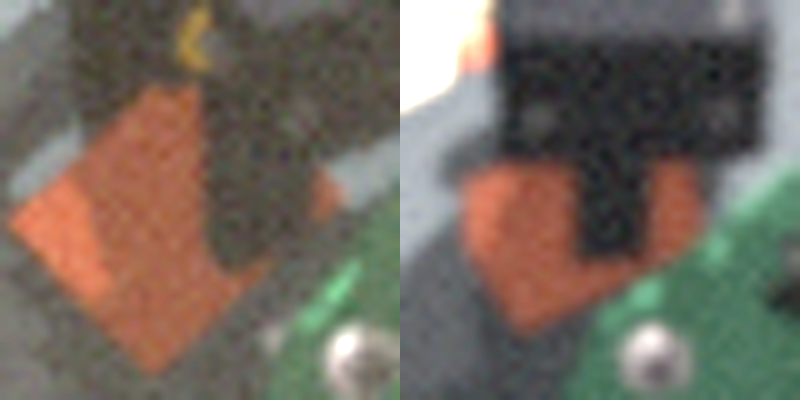

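Call:
{"api": "drive_tool", "payload": {
  "series": [
    [[0,0,-1,0,30],[0,0,-0.5,0,30],[0,0,0,0,30]]
  ]
}}

```text
clock: 14.7
tool_pos: [0.5533, 0.0445, 0.122]
eef_rot: [0.05, 0.999, -0.001, -0.001]
contact_force: [-8.2, -0.9, 12.6]
opening: 0.434
```

Call:
{"api": "drive_tool", "payload": {
  "series": [
    [[-2,0,4,0,30],[-2,0,4,0,30],[0,12,0,0,30],[0,15,0,0,30],[0,15,0,0,30],[0,10,-1,0,30],[1,5,-1,0,30],[0,1,0,0,30],[0,0,0,0,30],[0,0,0,0,30]]
  ]
}}

```text
clock: 15.7
tool_pos: [0.552, 0.1021, 0.1261]
eef_rot: [0.05, 0.999, -0.0, -0.0]
contact_force: [0.4, 0.2, -2.5]
opening: 0.425
```

```bash
python3 look.py 13 scene side wrist;python3 - <<'E'
from h import *
im=cv2.imread("pics/wrist13.png");a=im[180:380,220:420];cv2.imwrite("pics/z13.png",np.clip(cv2.resize(a,(700,600),interpolation=cv2.INTER_CUBIC).astype(float)*2,0,255).astype(np.uint8))
import pickle;pickle.dump(cams.camera_model("wrist"),open("d13.pkl","wb"))
E
```

```text
15.7 [0.552  0.1021 0.1261] [ 0.0504  0.9987 -0.0004 -0.0001] [ 0.3691  0.2441 -2.546 ] [ 0.095  -0.0996 -0.0264] 37.45168705465472
```

View pics/v13.png

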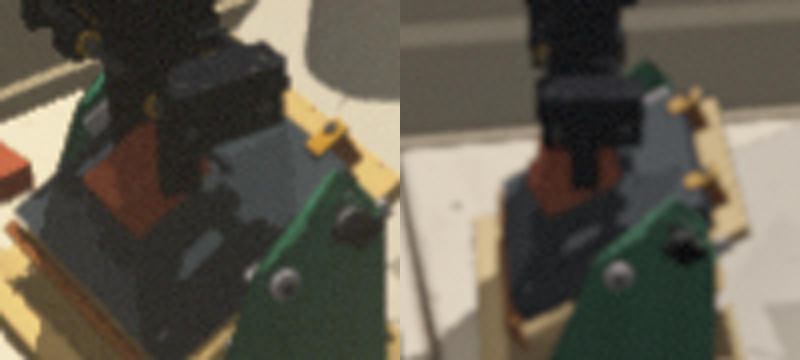

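View pics/z13.png

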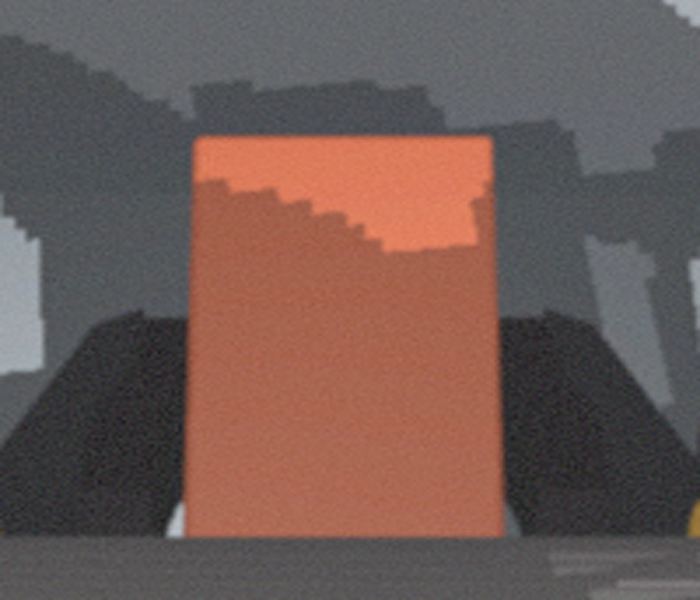

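Run:
```python
from h import *
a=cv2.imread("pics/wrist12.png")[220:345,370:480];cv2.imwrite("pics/r12.png",np.clip(cv2.resize(a,None,fx=5,fy=4.8,interpolation=cv2.INTER_CUBIC).astype(float)*2.2,0,255).astype(np.uint8))
a=cv2.imread("pics/wrist4.png")[225:335,465:555];cv2.imwrite("pics/r4.png",np.clip(cv2.resize(a,None,fx=5,fy=5,interpolation=cv2.INTER_CUBIC).astype(float)*1.8,0,255).astype(np.uint8))
```

```text
(no output)
```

View pics/r12.png

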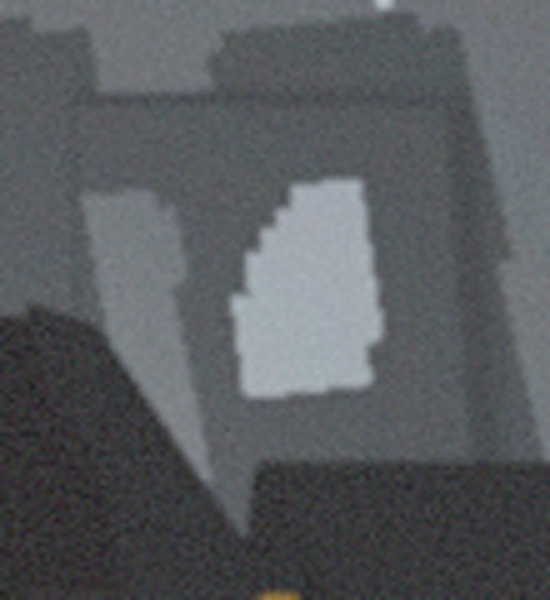

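View pics/r4.png

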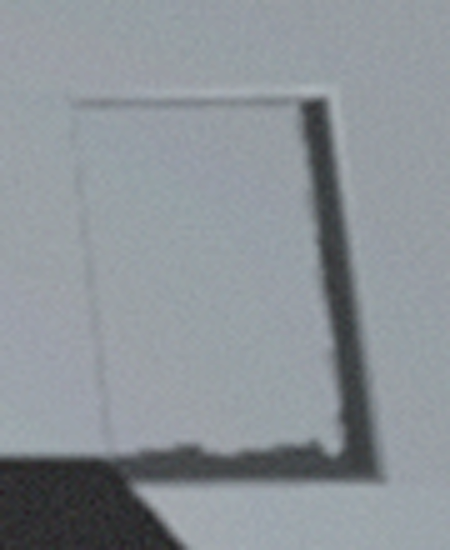

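```bash
cat > run4.py <<'E'
from run2 import *
from scipy.spatial.transform import Rotation as Ro
print("-----")
m13=pickle.load(open("d13.pkl","rb"))
def Tt(pos,q):
    T=np.eye(4);T[:3,:3]=Ro.from_quat(q).as_matrix();T[:3,3]=pos;return T
T13=Tt([0.552,0.1021,0.1261],[.0504,.9987,-.0004,-.0001])
ct=np.array(m13["camera_from_world"])@T13   # cam from tool
T1=Tt([.55,.1001,.2507],[-.0005,1,.0002,-.0001]);ct1=np.array(m1["camera_from_world"])@T1
print("camera in tool",(np.linalg.inv(ct))[:3,3],(np.linalg.inv(ct1))[:3,3])
def mod(pos,q):
    d=dict(m1);d["camera_from_world"]=ct1@np.linalg.inv(Tt(pos,q));return d
m4=mod([0.503,-0.0504,0.2211],[.0607,.9982,.0002,.0002]);m12=mod([.5525,.0446,.1227],[.0497,.9988,-.0011,-.0019])
U4=np.array([(480,245),(531,244),(541,321),(488,321.4)])
U12=np.array([(385.6,240.2)])
sets=[(m1,R,U1),(m2,R,U2),(m4,R,U4),(m12,R[:1],U12)]
def g(z):
    r=[(proj(m,W(z[:5],X))-U).ravel() for m,X,U in sets]
    e=[]
    for m,k,u in L:
        a,b=proj(m,W(z[:5],C[list(E[k])]));d=(b-a)/np.linalg.norm(b-a);e.append(d[0]*(u-a)[1]-d[1]*(u-a)[0])
    return np.concatenate(r+[np.array(e)*.5])
s=least_squares(g,p,loss='soft_l1');z=s.x;print(z,np.degrees(z[3:]));o=g(z);print(o[:26].reshape(-1,2));print(o[26:]*2)
print("sd",np.sqrt(np.diag(np.linalg.inv(s.jac.T@s.jac))))
np.save("p4.npy",z)
# block
def blk(z,UV,m,yaw=-.1):
    Rb=Rof(yaw,z[4]);X=np.array([[-29,-19,15],[-29,19,15]])/1e3
    s=least_squares(lambda c:(proj(m,c+X@Rb.T)-UV).ravel(),[.55,.1,.13]);return s.x,s.fun
if __name__=="__main__":
    c,f_=blk(z,np.array([(275.7,225.7),(360.9,225.7)]),m13)
    print("block c",c,f_,"in recess",Rof(z[3],z[4]).T@(c-z[:3]),"TCP in block",Rof(-.1,z[4]).T@(T13[:3,3]-c))
    U12b=np.array([(275.0,226.6),(360.5,226.2)])
    c,f_=blk(z,U12b,m12)
    print("block12 c",c,f_,"in recess",Rof(z[3],z[4]).T@(c-z[:3]))
E
python3 run4.py | sed -n '/-----/,$p'
```

```text
-----
camera in tool [ 0.0793  0.0007 -0.1465] [ 0.0793  0.0007 -0.1464]
[ 0.5665  0.101   0.1032 -0.1012  0.5018] [-5.7966 28.7526]
[[ 0.3058 -1.5463]
 [ 0.7779 -1.1435]
 [-0.3605  0.5813]
 [ 0.2497  0.0907]
 [-0.1482  0.398 ]
 [ 0.086  -1.2425]
 [-1.1627  0.5834]
 [-0.2006  0.4144]
 [ 0.0033  0.2581]
 [-0.4801  0.2999]
 [ 0.1298 -0.455 ]
 [ 0.3997  0.0104]
 [-0.0741 -0.163 ]]
[-0.4057 -0.4468  1.4229  1.3411 -1.2311  0.5976 -0.2139 -0.9228 -0.7977
 -0.3666 -1.3133  0.2659  0.5519 -0.4061]
sd [0.0003 0.0003 0.0007 0.0058 0.0164]
block c [0.5469 0.1036 0.1259] [ 0.      0.0185 -0.     -0.0185] in recess [-0.0064  0.0006  0.0294] TCP in block [ 0.0047 -0.001  -0.0024]
block12 c [0.5474 0.0456 0.1231] [ 0.0003 -0.2567 -0.0003  0.2565] in recess [-0.0021 -0.057   0.0239]
```

Call:
{"api": "drive_tool", "payload": {
  "series": [
    [[3,-0.5,1.5,0,30],[2.5,-0.7,1.5,0,30],[1.5,-0.1,-2.6,0,30],[1.4,-0.2,-2.6,0,30],[0,0,0,0,30],[0,0,0,0,30]]
  ]
}}

```text
clock: 16.45
tool_pos: [0.5602, 0.1015, 0.1238]
eef_rot: [0.05, 0.999, -0.0, -0.0]
contact_force: [-0.0, 0.7, -2.0]
opening: 0.429
```

```bash
python3 look.py 14 scene side wrist;python3 - <<'E'
from h import *
import pickle;pickle.dump(cams.camera_model("wrist"),open("d14.pkl","wb"))
M,_=pickle.load(open("d0.pkl","rb"))
T=[]
for c in ("scene","side"):
    im=cv2.imread(f"pics/{c}full14.png");u=proj(M[c],[.56,.1,.12])[0].astype(int);a=im[u[1]-25:u[1]+25,u[0]-25:u[0]+25]
    T.append(np.clip(cv2.resize(a,(400,400),interpolation=cv2.INTER_CUBIC).astype(float)*2.,0,255).astype(np.uint8))
cv2.imwrite("pics/z14.png",np.hstack(T))
im=cv2.imread("pics/wrist14.png");a=im[180:380,220:420];cv2.imwrite("pics/y14.png",np.clip(cv2.resize(a,(700,600),interpolation=cv2.INTER_CUBIC).astype(float)*2,0,255).astype(np.uint8))
E
```

```text
16.45 [0.5602 0.1015 0.1238] [ 0.0498  0.9988 -0.     -0.0003] [-0.0397  0.7033 -1.9796] [ 0.108  -0.0838 -0.0419] 37.8111812635617
```

View pics/z14.png

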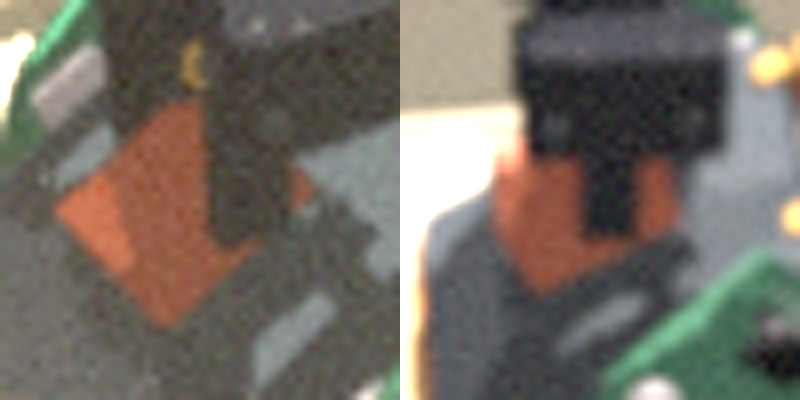

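View pics/y14.png

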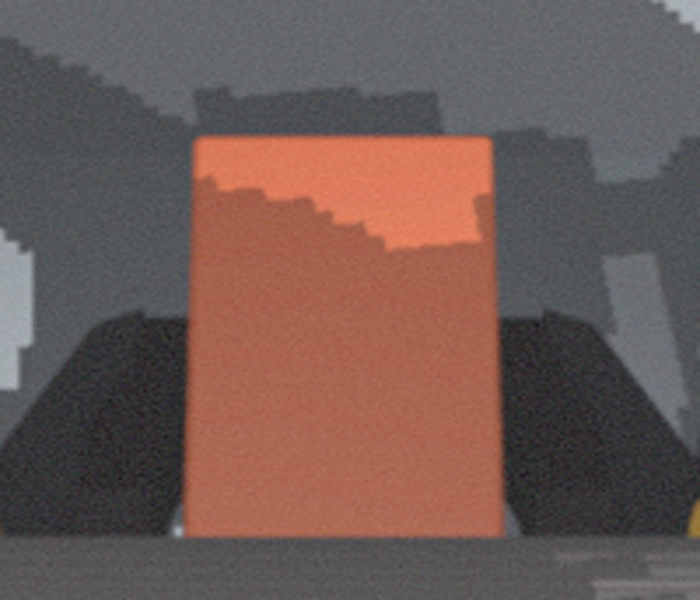

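```bash
cat > ov.py <<'E'
from run4 import *
import sys
def overlay(t,pos,q,UV):
    m=mod(pos,q);c,f_=blk(z,UV,m)
    print("block in recess mm",(Rof(z[3],z[4]).T@(c-z[:3]))*1e3)
    B=np.array([[sx*29,sy*19,sz*15] for sz in (-1,1) for sx,sy in ((-1,-1),(-1,1),(1,1),(1,-1))])/1e3
    Bw=c+B@Rof(-.1,z[4]).T
    T=[]
    for n in ("scene","side"):
        im=cv2.imread(f"pics/{n}full{t}.png");u=proj(M[n],[.56,.1,.12])[0].astype(int);o=u-25
        a=np.clip(cv2.resize(im[o[1]:o[1]+50,o[0]:o[0]+50],(400,400),interpolation=cv2.INTER_CUBIC).astype(float)*2,0,255).astype(np.uint8)
        for k,col in ((proj(M[n],Bw[:4]),(0,255,0)),(proj(M[n],Bw[4:]),(255,255,0)),(proj(M[n],W(z,R)),(255,0,255))):
            cv2.polylines(a,[np.int32((k-o)*8)],True,col,1)
        T.append(a)
    cv2.imwrite(f"pics/ov{t}.png",np.hstack(T))
E
python3 - <<'E' | sed -n '/block in/p'
from ov import *
overlay(14,[.5602,.1015,.1238],[.0498,.9988,0,-.0003],np.array([(275.7,225.5),(360.9,225.6)]))
E
```

```text
block in recess mm [-0.4673  0.6583 23.375 ]
```

View pics/ov14.png

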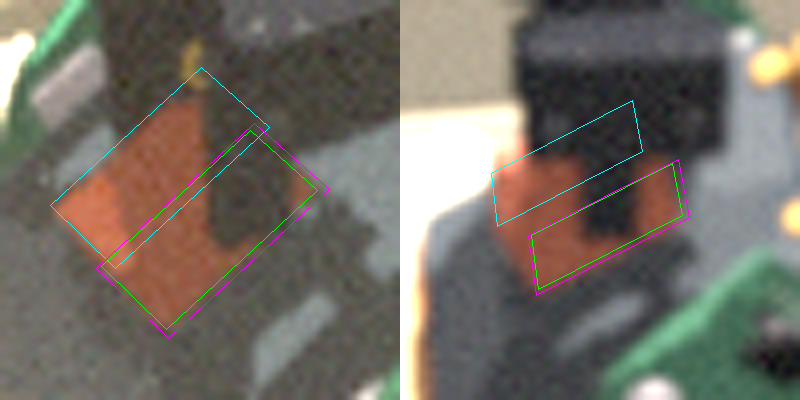

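Call:
{"api": "drive_tool", "payload": {
  "series": [
    [[0.4,-0.6,0.2,0,30],[0.5,0,-0.9,0,30],[0.5,-0.1,-0.9,0,30],[0.5,0,-0.9,0,30],[0,0,0,0,30]]
  ]
}}

```text
clock: 17.1
tool_pos: [0.5623, 0.1008, 0.1214]
eef_rot: [0.05, 0.999, 0.0, -0.0]
contact_force: [-0.2, -0.2, -2.1]
opening: 0.432
```

Call:
{"api": "drive_tool", "payload": {
  "series": [
    [[0.5,0,-0.9,0,30],[0.5,-0.1,-0.9,0,30],[0,0,0,0,30]]
  ]
}}

```text
clock: 17.4
tool_pos: [0.5633, 0.1007, 0.1196]
eef_rot: [0.05, 0.999, 0.0, -0.0]
contact_force: [-0.8, 1.0, -2.3]
opening: 0.427
```

Call:
{"api": "drive_tool", "payload": {
  "series": [
    [[0.5,0,-0.9,0,30],[0.5,-0.1,-0.9,0,30],[0,0,0,0,30]]
  ]
}}

```text
clock: 17.7
tool_pos: [0.5643, 0.1006, 0.1178]
eef_rot: [0.05, 0.999, 0.0, -0.0]
contact_force: [0.2, 0.1, -2.0]
opening: 0.431
```

Call:
{"api": "drive_tool", "payload": {
  "series": [
    [[0.5,0,-0.9,0,30],[0,0,0,0,30]]
  ]
}}

```text
clock: 17.9
tool_pos: [0.5647, 0.1006, 0.1171]
eef_rot: [0.05, 0.999, -0.0, -0.0]
contact_force: [-0.8, -0.1, 0.1]
opening: 0.431
```

Call:
{"api": "drive_tool", "payload": {
  "series": [
    [[0.5,0,-0.9,0,30],[0,0,0,0,30]]
  ]
}}

```text
clock: 18.1
tool_pos: [0.5649, 0.1006, 0.1167]
eef_rot: [0.05, 0.999, -0.0, -0.0]
contact_force: [-3.6, -0.0, 4.9]
opening: 0.431
```

```bash
python3 look.py 15 scene side wrist;python3 - <<'E' | sed -n '/block in/p'
from ov import *
im=cv2.imread("pics/wrist15.png");a=im[180:380,220:420];cv2.imwrite("pics/y15.png",np.clip(cv2.resize(a,(700,600),interpolation=cv2.INTER_CUBIC).astype(float)*2,0,255).astype(np.uint8))
overlay(15,[.5649,.1006,.1167],[.0498,.9988,0,-.0003],np.array([(275.7,225.5),(360.9,225.6)]))
E
```

```text
18.1 [0.5649 0.1006 0.1167] [ 0.0498  0.9988 -0.0003 -0.0002] [-3.5998 -0.0327  4.8582] [-0.095   0.4762 -0.0615] 37.92902103466719
block in recess mm [ 0.2965  0.2376 14.8574]
```

View pics/ov15.png

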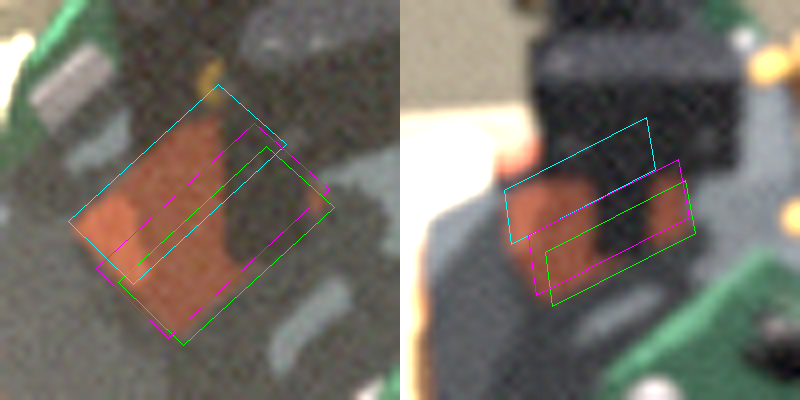

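View pics/y15.png

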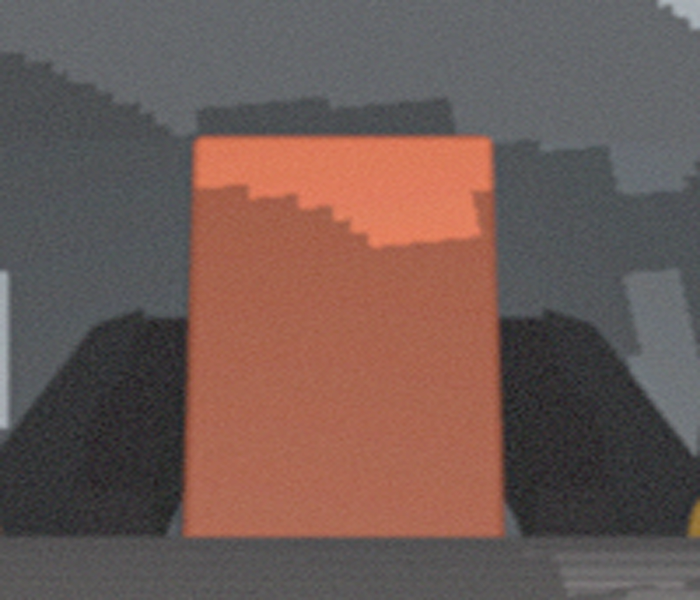

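Call:
{"api": "drive_tool", "payload": {
  "series": [
    [[-0.3,0,0.6,0,30],[0,0,0,0,44],[0,0,0,0,46],[0,0,0,0,46],[0,0,0,0,46]]
  ]
}}

```text
clock: 18.75
tool_pos: [0.5652, 0.1016, 0.117]
eef_rot: [0.05, 0.999, 0.001, 0.0]
contact_force: [-2.1, 2.5, 4.9]
opening: 0.52
```

```bash
python3 look.py 16 scene side wrist;python3 - <<'E'
from h import *
im=cv2.imread("pics/wrist16.png");a=im[180:380,220:420];cv2.imwrite("pics/y16.png",np.clip(cv2.resize(a,(700,600),interpolation=cv2.INTER_CUBIC).astype(float)*2,0,255).astype(np.uint8))
E
```

```text
18.75 [0.5652 0.1016 0.117 ] [0.0495 0.9988 0.0008 0.0003] [-2.0721  2.5326  4.9123] [0.6591 0.3756 0.0531] 45.782779230447936
```

View pics/y16.png

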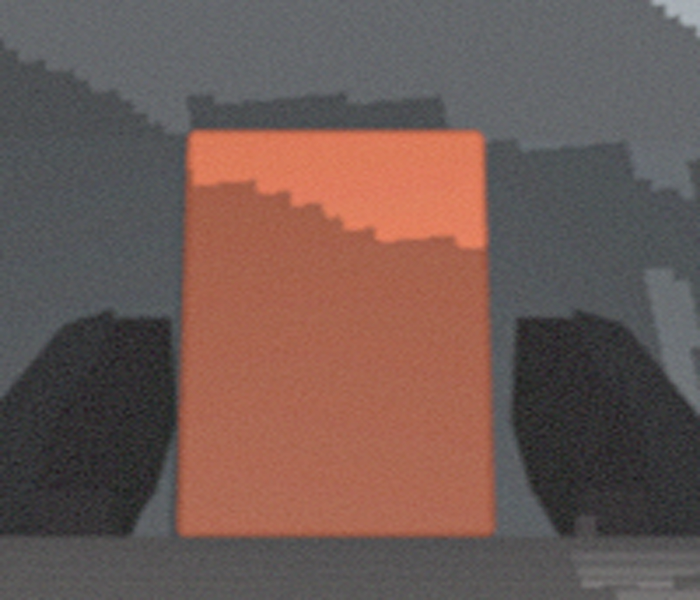

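Call:
{"api": "drive_tool", "payload": {
  "series": [
    [[-1,0,2,0,46],[-2,0,1,0,46],[-2,0,0.5,0,46],[0,0,0,0,46],[0,0,0,0,46]]
  ]
}}

```text
clock: 19.4
tool_pos: [0.56, 0.1002, 0.1201]
eef_rot: [0.05, 0.999, -0.0, -0.0]
contact_force: [-0.4, 0.7, 1.2]
opening: 0.521
```

```bash
python3 look.py 17 scene side wrist;python3 - <<'E'
from h import *
im=cv2.imread("pics/wrist17.png");a=im[180:380,220:420];cv2.imwrite("pics/y17.png",np.clip(cv2.resize(a,(700,600),interpolation=cv2.INTER_CUBIC).astype(float)*2,0,255).astype(np.uint8))
E
```

```text
19.4 [0.56   0.1002 0.1201] [ 0.05    0.9987 -0.0002 -0.    ] [-0.3964  0.6852  1.2242] [ 0.086  -0.0608  0.0062] 45.941599433857114
```

View pics/y17.png

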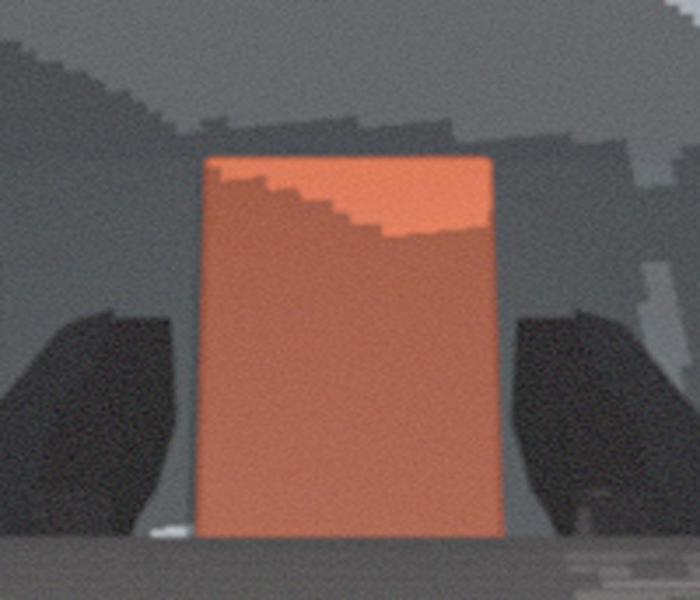

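View pics/v17.png

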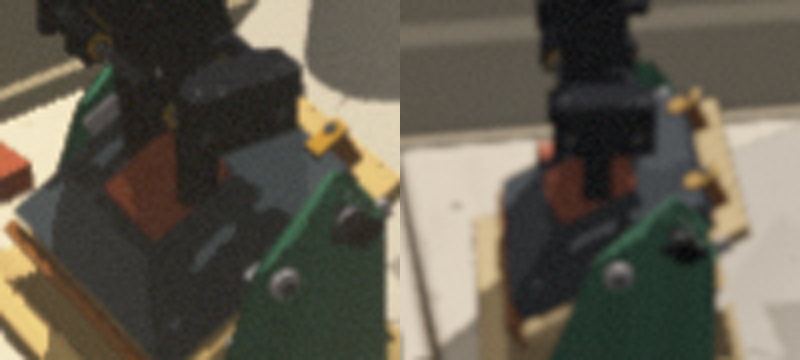

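```bash
python3 - <<'E' | sed -n '/block in/p'
from ov import *
overlay(17,[.56,.1002,.1201],[.05,.9987,-.0002,0],np.array([(278.3,232),(360.6,232)]))
E
```

```text
block in recess mm [-0.6196 -0.1018 14.3144]
```

View pics/ov17.png

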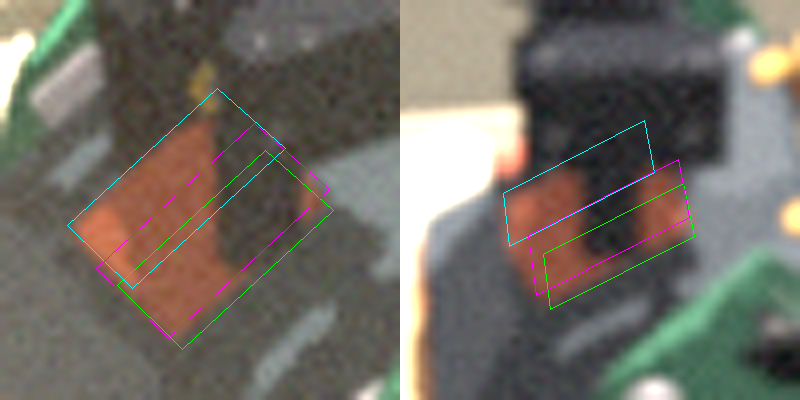

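Call:
{"api": "drive_tool", "payload": {
  "series": [
    [[0,0,-1.5,0,46],[0,0,0,0,38],[0,0,0,0,30],[0,0,0,0,30],[0,0,0,0,30],[0,0,0,0,30]]
  ],
  "force": 15
}}

```text
clock: 20.15
tool_pos: [0.5599, 0.1005, 0.1186]
eef_rot: [0.05, 0.999, -0.0, -0.0]
contact_force: [0.5, 0.1, -2.8]
opening: 0.429
```

Call:
{"api": "drive_tool", "payload": {
  "series": [
    [[0.3,0,-0.6,0,30],[0.2,0,-0.5,0,30],[0,0,0,0,30]]
  ]
}}

```text
clock: 20.45
tool_pos: [0.56, 0.1005, 0.1185]
eef_rot: [0.05, 0.999, -0.0, -0.0]
contact_force: [-3.7, -0.2, 7.5]
opening: 0.432
```

Call:
{"api": "drive_tool", "payload": {
  "series": [
    [[0.2,0,-0.5,0,30],[0.3,0,-0.5,0,30],[0,0,0,0,30]]
  ]
}}

```text
clock: 20.75
tool_pos: [0.56, 0.1005, 0.1185]
eef_rot: [0.05, 0.999, -0.001, -0.0]
contact_force: [-6.1, -1.4, 16.3]
opening: 0.433
```

Call:
{"api": "drive_tool", "payload": {
  "series": [
    [[0,0,0.6,0,30],[0,0,0,0,30],[0,0,0,0,30],[0,0,0,0,30],[0,0,0,0,30],[0,0,0,0,30]]
  ]
}}

```text
clock: 21.35
tool_pos: [0.56, 0.1005, 0.1185]
eef_rot: [0.05, 0.999, -0.001, -0.0]
contact_force: [-5.7, -2.0, 11.3]
opening: 0.431
```

```bash
python3 look.py 18 scene side wrist;python3 - <<'E' | sed -n '/block in/p'
from ov import *
im=cv2.imread("pics/wrist18.png");a=im[180:380,220:420];cv2.imwrite("pics/y18.png",np.clip(cv2.resize(a,(700,600),interpolation=cv2.INTER_CUBIC).astype(float)*2,0,255).astype(np.uint8))
overlay(18,[.56,.1005,.1185],[.05,.9987,-.0002,0],np.array([(276,229),(360.6,229)]))
E
```

```text
21.35 [0.56   0.1005 0.1185] [ 0.0499  0.9988 -0.0006 -0.0005] [-5.652  -1.9703 11.3299] [-0.1986  0.9793 -0.0593] 37.93405269121041
block in recess mm [-1.8387 -0.3397 17.3998]
```

View pics/y18.png

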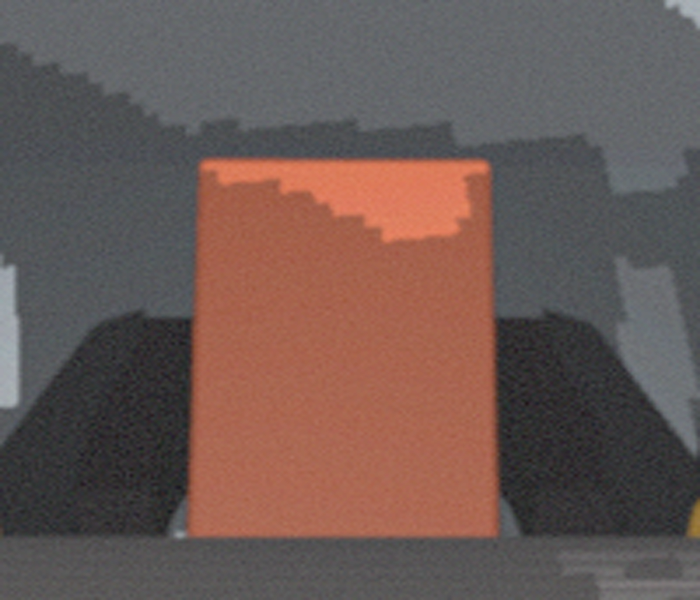

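View pics/ov18.png

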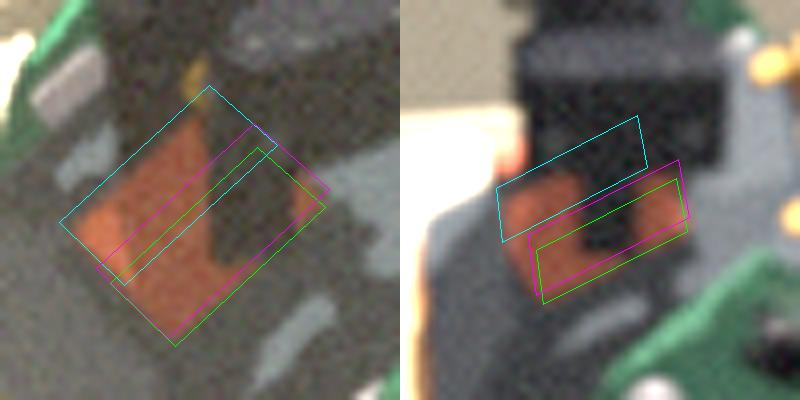

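View pics/scenefull18.png

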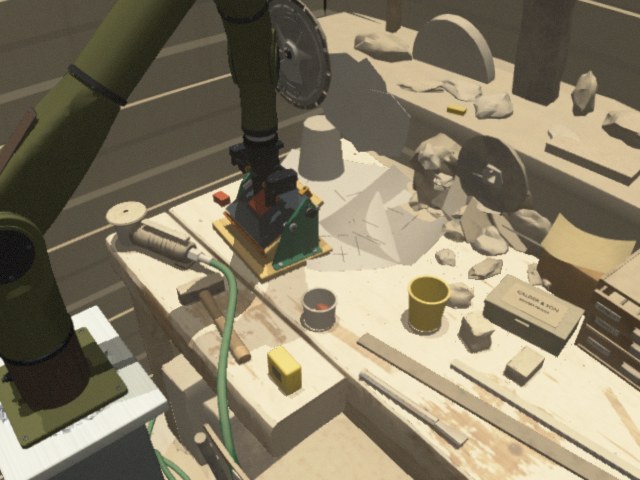

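Call:
{"api": "drive_tool", "payload": {
  "series": [
    [[-0.2,0.1,0.3,0,30],[0,0,0,0,30],[0,0,0,0,30],[0,0,0,0,30]]
  ]
}}

```text
clock: 21.9
tool_pos: [0.56, 0.1005, 0.1185]
eef_rot: [0.05, 0.999, -0.001, -0.0]
contact_force: [-4.1, -0.9, 9.2]
opening: 0.43
```

```bash
python3 - <<'E' | sed -n '/block in/,$p'
from ov import *
overlay(18,[.56,.1005,.1185],[.0499,.9988,-.0006,-.0005],np.array([(277.1,233.2),(360.3,233.2)]))
# tilt check: side edges of top face at lower rows (z-crop rows 535 -> y=358.3): left 190, right 498
m=mod([.56,.1005,.1185],[.0499,.9988,-.0006,-.0005])
UV=np.array([(277.1,233.2),(360.3,233.2)]);UL=np.array([(274.1,357.),(362.4,357.)])
def res(v):
    c,th,yw=v[:3],v[3],v[4];Rb=Rof(yw,th);q=lambda X:proj(m,c+np.array(X)@Rb.T)
    a=q([[-.029,-.019,.015],[-.029,.019,.015],[.029,-.019,.015],[.029,.019,.015]])
    r=list((a[:2]-UV).ravel())
    for i in (0,1):
        t=(UL[i][1]-a[i][1])/(a[i+2][1]-a[i][1]);r.append(a[i][0]+t*(a[i+2][0]-a[i][0])-UL[i][0])
    return r
s=least_squares(res,[.55,.1,.115,.5,-.1],x_scale=[.01,.01,.01,.1,.1]);print("free tilt fit",s.x,np.degrees(s.x[3:]),s.cost)
st=sensors.get_state();print(st["clock"],st["tool_pos"],st["contact_force"],st["opening"]*88.1)
E
```

```text
block in recess mm [-0.5077 -0.1641 14.5284]
free tilt fit [ 0.5591  0.1015  0.1148  0.4747 -0.1025] [27.2006 -5.8752] 0.021026484258134016
21.9 [0.56   0.1005 0.1185] [-4.0929 -0.9391  9.2265] 37.850418533961076
```

View pics/ov18.png

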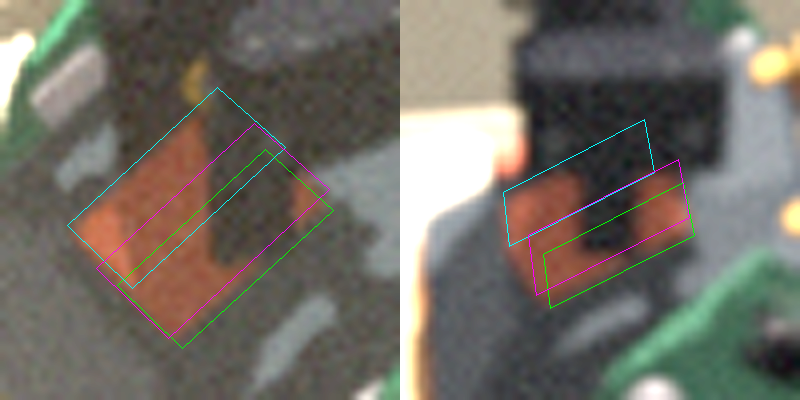

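Run:
```python
from h import *
r.finish_job()
```

```text
the job is handed in; nothing more can be done
```

The job is handed in at about 22 s of the 51 s allowed. The new inlay is in the recess, still gripped, and held down with a steady push of about 10 N.

**What I did**
- **Fragment:** I pinched it across its 24 mm sides and dropped it into the pot. A later picture shows it inside, with the pot upright.
- **Inlay choice:** I took the block right of the cradle, measured at about 57 x 37 mm. The smaller red block behind the cradle is the look-alike, and I left it alone.
- **Tilting and letting in:** I pressed the block on the tablet's face beside the recess until it turned in the grip to the slope. I then let it into the recess.
- **Regrip:** The block had slipped in the fingers, so the fingertips touched the face lightly (about 5 N). I released it, gripped it about 4 mm higher and pressed again.

**Last checks**
- **Seating:** The block's centre is about 14.5 mm above the recess floor (nominal 15). It is within about 0.6 mm of the recess's centre, inside the 2 mm play. The tool stayed within 0.1 mm under a 16 N push, so the block is solidly down.
- **Fingers:** They are about 4 mm clear of the face by the fitted model, so the block's lower 8 mm is free.
- **Bystanders:** The mug and chisel look unmoved in the last picture. I made no separate check of the tablet's slope.
- **Disagreements:** One rough view put the block's tilt at 27°, against 28.8° fitted for the tablet, which I put down to measurement error. In the scene and side views the block lies about 1 pixel off the fitted outline.

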